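# Load the sprung plate lift in the kitchen drawer

## Robot

A 6-joint arm with a two-finger parallel gripper is mounted at the origin on the work surface. World frame = base frame: x ahead of the robot, y to its left, z up, the work surface at z = 0. Lengths are in mm, angles in rad, forces in N, time in s.
With the tool pointing down it reaches from about 350 to 875 mm from the base axis. Payload 4.2 kg.
Tool frame: the origin (TCP) lies midway between the tips of the shut fingers; the grasp point (between the pads) lies 19 mm behind it; z points along the fingers, y is the line along which they close (so a half turn about z gives the same grasp; the last joint's range is limited). The gripper opens to 85 mm and grips with 20 to 120 N. Pads are 22 mm wide; open, the fingers measure 114 mm over their backs; the gripper's body (76 mm by 85 mm) begins 54 mm behind the grasp point. The pads swing forward as they close: fully open they stand 13 mm farther back than shut.
Start: joints at [1.523, 0.385, 0.008, 0, -1.194, -0.259], TCP at [188.724, 595.804, 206.012] pointing down, gripper open.
Joint ranges: [-3.14, 3.14], [-1.21, 2.06], [-1.07, 1.41], [-3.16, 2.05], [-2.99, -0.16], [-3.1, 3.1]. Speed limits (rad/s): [2.79, 2.79, 3.14, 3.14, 3.14, 3.14].

## Interface

Orientations are given as a unit quaternion [x, y, z, w].
In Python, from bench import arm gives the robot as it stands. The module is installed in compiled form; this text tells all that it offers.
- The arm moves only by the shell command python3 -m handwheel 'ROWS' [OPENING]. ROWS is JSON, a list of rows, each an object of numbers: "x", "y", "z": the shift along the world's x, y, z each as a share of 20 cm, from -1 to 1; "ax", "ay", "az": the turn, a rotation vector about the world's x, y, z each as a share of 90 degrees, from -1 to 1. In form: [{"x": .., "y": .., "z": .., "ax": .., "ay": .., "az": ..}, ...]. A call has exactly 8 rows; each row shifts and turns the commanded pose from where the row before left it; what a row does not reach is not made up. A row lasts 1/10 s, in which the tool goes at most 50 mm and 8.59 degrees, less where a joint would pass 70% of its speed; a pose out of reach is approached as far as the arm can. A call with a number of a shift or a turn outside -1 to 1 is refused whole. A call with a gripper value outside its range is refused whole. OPENING is the opening, from -1 (shut) to 1 (fully open), set as the call begins (- or left out, the last holds). The fingers move at their own pace and stop on an object; the grip force is fixed at half the most. Time passes only in rows, so rows that do not move let the fingers close, or fill a call up. It gives the time, the measured TCP pose, the force, the opening and the grip force at its end, in the units of the state.
- arm.read_state(): the state, without advancing time (a new reading comes with each control period).
- arm.get_image(name): name is "scene" or "top" or "wrist"; returns the picture (400x640x3 uint8, red, green, blue); there is no depth.
- arm.camera_params(name): a dict with "K" (3x3 intrinsics, pixels), "position" and "orientation" of the camera in the world. Camera axes: x right, y down, z forward; pixel columns grow to the right and rows downward; lengths in mm; the calibration is good to about 2 mm. A picture is of the moment at which its call begins: read the wrist's pose just before it. camera_params takes no time and is no camera call; for the wrist camera it gives the pose at the moment of the call.
- arm.job_done(): hands the job in; it is judged then, once.
The state is a dict: "clock": time; "joints": joint angles; "joint_vel": joint speeds; "joint_efforts": joint torques, N m; "position": TCP position; "ee_rot": TCP orientation; "contact_force": force on the tool from outside, world axes, zero at the start; "wrist_torque": the same for the moment, N m; "gripper_width": finger opening in mm; "grasp_force": force on a finger pad.
Only numpy, scipy, OpenCV 4.12 (cv2) and the standard library are available. Lean on these libraries where they do the work, as an engineer would, in place of code of your own. Each camera call takes 0.05 s, during which the arm holds its last target. There are 200 camera calls.

## Task

Put the two loose plates from the front of the drawer, right way up, onto the pile in the sprung plate lift, pressing the pile down until both are held under the lift's four catches. Then slide the divider tray along its runners all the way over the plates to its stop, and let go. Leave the bowl, cup and fork where they are and leave the tray clear of the lift until the plates are in.

Things in the scene. Friction and masses are not known exactly. Their poses are not given: they have to be found in the camera images.
- drawer: beech drawer, 428 mm deep (x), 764 mm wide (y); front 150, sides 140, back 134 mm high; floor 12 mm thick. Origin: middle of the underside, on the worktop; x to the back, y left, z up. A rail at x = 0 (12 mm wide, top at 134 mm), the tray's front runner, parts the front half (loose plates, bowl, cup, fork) from the back half (lift left, tray right).
- well (a point): on the vertical axis of the plate lift, level with the underside of its four catches, 112 mm above the drawer's underside; axes as the drawer's. Steel platform (120 mm disc) between four thin posts (at +x, -x, +y, -y), 143 mm clear across, their tips flared out some 11 mm, up to 20 mm above this point. A held top plate has its underside 20 mm below this point. Two plates are held at the start.
- catch (a point): inner edge of one of the lift's four spring catches, at its underside; they stand on the diagonals. They overhang the plate rim by 5 mm; their tops are smooth ramps up to 16 mm high. A plate set on the ramps stays up there; pressed down at its middle (about 5 to 12 N) it spreads the catches, which spring back over its rim once that is below them; the lift's spring then holds the pile up against them.
- lift (a joint): sinking of the sprung platform (m): 0 with two plates held under the catches, 0.02 with three, 0.04 with four, bottoms at 0.052. Spring force upward about 7 N at 0, 10 N at 0.04, less the weight of platform (100 g) and plates.
- plate_a: blue polypropylene divided toddler plate, 140 mm across, 20 mm high, broad flat rim 12 mm wide, floor 5 mm thick; one straight divider rib across its middle along x, 10 mm thick, top 19 mm above the underside. Plates stack base on rim, 20 mm each. About 90 g. Origin: centre of the underside; z up. One of the two loose plates on the floor of the drawer's front half.
- plate_b: blue polypropylene divided toddler plate, 140 mm across, 20 mm high, broad flat rim 12 mm wide, floor 5 mm thick; one straight divider rib across its middle along x, 10 mm thick, top 19 mm above the underside. Plates stack base on rim, 20 mm each. About 90 g. Origin: centre of the underside; z up. The other loose plate on the floor of the drawer's front half.
- plate_c: blue polypropylene divided toddler plate, 140 mm across, 20 mm high, broad flat rim 12 mm wide, floor 5 mm thick; one straight divider rib across its middle along x, 10 mm thick, top 19 mm above the underside. Plates stack base on rim, 20 mm each. About 90 g. Origin: centre of the underside; z up. Lies at the bottom of the pile in the lift.
- plate_d: blue polypropylene divided toddler plate, 140 mm across, 20 mm high, broad flat rim 12 mm wide, floor 5 mm thick; one straight divider rib across its middle along x, 10 mm thick, top 19 mm above the underside. Plates stack base on rim, 20 mm each. About 90 g. Origin: centre of the underside; z up. Lies on plate_c in the lift, its rim under the catches at the start.
- tray (a joint): beech divider tray, open box 184 (x) by 260 (y) by 50 mm high, on runners in the drawer's back half, underside 134 mm above the drawer's. Value: travel to the drawer's +y, m; starts near 0 (clear of the lift, on the right); 0.40 at its stop, centred over the lift. About 3 N of friction; stays where left. A plate standing above the catches blocks it.
- tray_grip (a point): middle of the top edge of the tray's upright grip board: 14 mm thick (y), 120 mm long (x), its top 84 mm above the tray's underside and 34 mm above the tray's walls; moves with the tray; axes as the drawer's.
- bowl: green silicone suction bowl, 112 mm across, 50 mm high, on the floor of the drawer's front half. Origin: centre of the underside.
- sippy: stainless steel sippy cup, 64 mm across, 104 mm high, standing on the floor of the drawer's front half. Origin: centre of the underside.
- fork: yellow plastic toddler fork, 140 mm long along its x (prongs at +x), 26 mm wide, 8 mm high, lying on the floor of the drawer's front half. Origin: middle of the underside.
Things that resemble listed ones, but are neither listed nor needed, are in the scene too. What is shaped like the plate_b but orange or pink is not meant.

How it is judged:
By the outcome, as a careful person would: the job done as asked, in the order asked, and still so for the second after the job is handed in, with the robot touching nothing.
It also fails if it takes over 70 s, if anything falls off the work surface, if the arm or the gripper's body presses on something with over 40 N, if the wrist force passes 120 N, or if a joint passes its speed limit or range.

## Working session

There is one attempt and no reset: what is moved stays moved. The work goes in short steps, Python scripts to look and compute and a shell command to move; the robot and the scene stay as the last step left them, time stands still between calls to the robot, and variables do not carry over. Pictures are saved under pics/ and viewed, at most 10 in all, crops included, and the job is handed in when it is done.

```bash
mkdir -p pics; cat > h.py <<'E'
import numpy as np, cv2
from bench import arm
from scipy.spatial.transform import Rotation as R
def snap(n,f=None):
    p=arm.camera_params(n); im=arm.get_image(n)
    if f: cv2.imwrite('pics/'+f,im[:,:,::-1])
    return im,p
def ray(p,uv,z):
    K=np.array(p['K']); o=np.array(p['position']); r=R.from_quat(p['orientation']).as_matrix()
    d=r@np.linalg.inv(K)@np.array([uv[0],uv[1],1.]); return o+d*(z-o[2])/d[2]
def proj(p,X):
    K=np.array(p['K']); r=R.from_quat(p['orientation']).as_matrix()
    c=r.T@(np.array(X)-np.array(p['position'])); c=K@c; return c[:2]/c[2]
E
python3 - <<'E'
from h import *
np.set_printoptions(precision=4,suppress=True)
for n in('top','scene'):
    im,p=snap(n,n+'0.png'); print(n,p['K'],p['position'],p['orientation'])
s=arm.read_state(); print(s)
E
```

```text
top [[442.3527   0.     321.7453]
 [  0.     442.3527 199.7653]
 [  0.       0.       1.    ]] [ 206.2851  104.2743 1321.5057] [ 0.7118 -0.6955  0.0677 -0.071 ]
scene [[380.3582   0.     319.5719]
 [  0.     380.3582 202.7318]
 [  0.       0.       1.    ]] [ 946.9277 -190.8335 1008.9373] [ 0.8394  0.4573 -0.1354 -0.2606]
{'clock': 0.1, 'joints': array([ 1.5226,  0.3855,  0.0067, -0.0004, -1.194 , -0.2586]), 'joint_vel': array([ 0.0009, -0.0016,  0.0036,  0.0019, -0.0008,  0.0015]), 'joint_efforts': array([  0.0001, -39.3318,  18.8931,   4.1981,  -0.0026,   0.    ]), 'position': array([188.5781, 595.2659, 205.0026]), 'ee_rot': array([ 0.9882, -0.1529, -0.0001,  0.001 ]), 'contact_force': array([0.2571, 0.6751, 0.6426]), 'wrist_torque': array([-0.0064, -0.0079,  0.0072]), 'grasp_force': 0.0, 'gripper_width': 85.7282384412125}
```

View pics/top0.png

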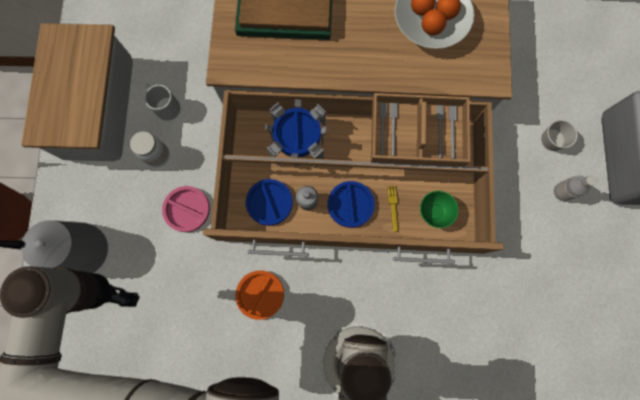

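View pics/scene0.png

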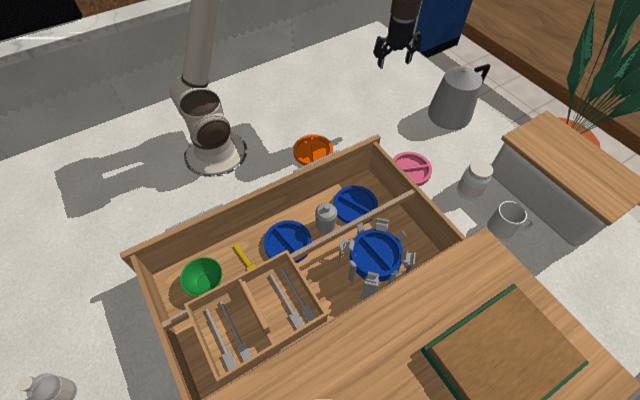

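The top view shows three blue plates. Two are loose, at (270,202) and (351,204), and one is the held pile in the lift at (298,132). The pink plate (186,209) and orange plate (260,294) lie outside the drawer and are the wrong colour. The loose blue ones are plate_a and plate_b. Next I'll measure them and confirm in a crop.

```bash
python3 - <<'E'
from h import *
np.set_printoptions(precision=1,suppress=True)
im,p=snap('top'); ims,ps=snap('scene')
def blobs(im,p,zs,name):
    hsv=cv2.cvtColor(im,cv2.COLOR_RGB2HSV)
    m=cv2.inRange(hsv,(105,120,40),(130,255,255))
    m=cv2.morphologyEx(m,cv2.MORPH_CLOSE,np.ones((5,5)))
    for c in cv2.findContours(m,0,2)[0]:
        if cv2.contourArea(c)<500: continue
        (u,v),_=cv2.minEnclosingCircle(c)
        z=zs(u,v)
        P=np.array([ray(p,q,z)[:2] for q in c[:,0,:].astype(float)],np.float32)
        (cx,cy),r=cv2.minEnclosingCircle(P); e=cv2.fitEllipse(cv2.convexHull(P))
        print(name,(round(u),round(v)),'z',z,'circ',np.array([cx,cy,r]),'ell',np.array(e[0]),np.array(e[1]))
blobs(im,p,lambda u,v:112 if v<165 else 32,'top')
blobs(ims,ps,lambda u,v:112 if v>245 and u>345 else 32,'scene')
# points in drawer
for n,q,z in [('frontL',(206,232),150),('frontR',(503,246),150),('backL',(222,91),134),('backR',(491,103),134),('grip',(423,124),218),('cup',(307,190),116),('railL',(222,158),134),('railR',(490,171),134)]:
    print(n,ray(p,q,z))
cv2.imwrite('pics/topcrop.png',cv2.resize(im[85:255,200:510],None,fx=2.58,fy=2.58,interpolation=cv2.INTER_CUBIC)[:,:,::-1])
E
```

```text
top (351, 204) z 32 circ [453.6  27.5  69. ] ell [453.2  27.3] [136.1 137. ]
top (269, 202) z 32 circ [454.2 270.1  69.4] ell [453.9 270.4] [135.6 137.8]
top (296, 132) z 112 circ [645.7 190.9  73.5] ell [646.4 191. ] [138.4 146.4]
scene (376, 254) z 112 circ [656.  184.7  76.4] ell [655.9 185.9] [138.  153.2]
scene (287, 242) z 32 circ [458.2  27.2  69.6] ell [447.6  28.9] [111.7 144.8]
scene (355, 204) z 32 circ [459.5 267.9  72.4] ell [454.2 268.7] [124.8 147.6]
scene (446, 26) z 32 circ [-119.2 1214.1  261.6] ell [-231.4 1309.3] [222.5 804.1]
frontL [344.8 418.6 150. ]
frontR [ 325.8 -369.4  150. ]
backL [755.3 407.1 134. ]
backR [ 735.6 -364.7  134. ]
grip [ 635.2 -149.7  218. ]
cup [473.  154.5 116. ]
railL [555.1 393.6 134. ]
railR [ 534.4 -351.6  134. ]
```

View pics/topcrop.png

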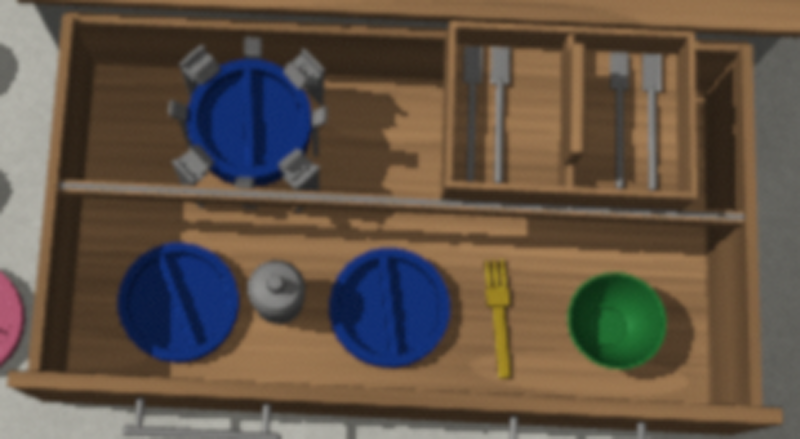

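The crop confirms the two loose plates at crop (180,300) and (390,307), with ribs visible, and the lift plate at (250,120) between four catches and four posts. The tray is on the right with its grip board at (575,95). I'll move over the left plate for a close look.

```bash
python3 -m handwheel '[{"x":0.12,"y":-0.15,"z":0.1,"az":0.05},{"x":0.12,"y":-0.15,"z":0.1,"az":0.05},{"x":0.12,"y":-0.15,"z":0.1,"az":0.05},{"x":0.12,"y":-0.15,"z":0.1,"az":0.05},{"x":0.12,"y":-0.15,"z":0.1,"az":0.05},{"x":0.12,"y":-0.15,"z":0.1,"az":0.05},{"x":0.12,"y":-0.15,"z":0.1,"az":0.05},{"x":0.12,"y":-0.15,"z":0.1,"az":0.05}]'
python3 -m handwheel '[{"x":0.1,"y":-0.1},{"x":0.1,"y":-0.1},{"x":0.1,"y":-0.1},{"x":0.08,"y":-0.1},{"x":0.05},{},{},{}]' 
python3 - <<'E'
from h import *
im,p=snap('wrist','w1.png'); print(p, arm.read_state()['position'],arm.read_state()['ee_rot'])
E
```

```text
{'K': array([[286.83314602,   0.        , 317.88701461],
       [  0.        , 286.83314602, 202.26074536],
       [  0.        ,   0.        ,   1.        ]]), 'position': array([260.58058379, 573.24097641, 373.0461169 ]), 'orientation': array([-0.58472001,  0.79810205,  0.11685107, -0.08649544])} [188.64033416 595.55424388 205.50526092] [ 9.88254583e-01 -1.52815627e-01 -3.26471400e-05  5.12775153e-04]invalid input at $[0]: expected keys x, y, z, ax, ay, az
invalid input at $[0]: expected keys x, y, z, ax, ay, az
```

View pics/w1.png

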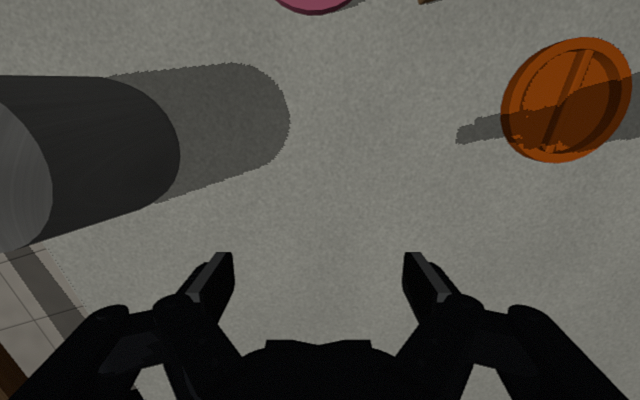

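All six keys are required, so nothing moved. The wrist view shows the orange decoy at (570,100) and the open fingers. Moving with full rows.

```bash
python3 -m handwheel '[{"x":0.12,"y":-0.15,"z":0.1,"ax":0,"ay":0,"az":0.05},{"x":0.12,"y":-0.15,"z":0.1,"ax":0,"ay":0,"az":0.05},{"x":0.12,"y":-0.15,"z":0.1,"ax":0,"ay":0,"az":0.05},{"x":0.12,"y":-0.15,"z":0.1,"ax":0,"ay":0,"az":0.05},{"x":0.12,"y":-0.15,"z":0.1,"ax":0,"ay":0,"az":0.05},{"x":0.12,"y":-0.15,"z":0.1,"ax":0,"ay":0,"az":0.05},{"x":0.12,"y":-0.15,"z":0.1,"ax":0,"ay":0,"az":0.05},{"x":0.12,"y":-0.15,"z":0.1,"ax":0,"ay":0,"az":0.05}]'
python3 -m handwheel '[{"x":0.1,"y":-0.1,"z":0,"ax":0,"ay":0,"az":0},{"x":0.1,"y":-0.1,"z":0,"ax":0,"ay":0,"az":0},{"x":0.1,"y":-0.1,"z":0,"ax":0,"ay":0,"az":0},{"x":0.08,"y":-0.1,"z":0,"ax":0,"ay":0,"az":0},{"x":0,"y":0,"z":0,"ax":0,"ay":0,"az":0},{"x":0,"y":0,"z":0,"ax":0,"ay":0,"az":0},{"x":0,"y":0,"z":0,"ax":0,"ay":0,"az":0},{"x":0,"y":0,"z":0,"ax":0,"ay":0,"az":0}]'
python3 - <<'E'
from h import *
im,p=snap('wrist','w2.png'); print(p['position'],p['orientation'])
E
```

```text
clock: 1.05
position: [381.3, 354.3, 367.0]
ee_rot: [0.987, 0.162, 0.0, -0.0]
contact_force: [1.1, -0.2, -0.4]
gripper_width: 85.3
grasp_force: 0.0
clock: 1.85
position: [456.2, 276.5, 366.0]
ee_rot: [0.987, 0.161, -0.0, -0.0]
contact_force: [-0.1, -0.2, -1.0]
gripper_width: 85.5
grasp_force: 0.0
[527.74440192 299.6382813  533.72986594] [ 0.80314103 -0.57772819 -0.08471644  0.11839656]
```

View pics/w2.png

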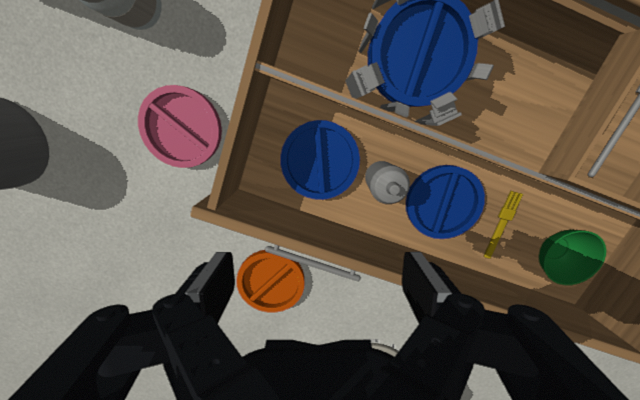

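The wrist view shows the left plate at (320,160) with its rib from (320,122) to (324,190), the middle plate at (446,202), the lift pile at (424,50), and the cup at (388,184) between the plates.

```bash
cat >> h.py <<'E'
def disc(im,p,uv,z,r=70):
    """centre of a blue disc (rim at height z) nearest pixel uv"""
    m=cv2.inRange(cv2.cvtColor(im,cv2.COLOR_RGB2HSV),(105,120,30),(130,255,255))
    m=cv2.morphologyEx(m,cv2.MORPH_CLOSE,np.ones((5,5)))
    n,l,st,ce=cv2.connectedComponentsWithStats(m)
    k=1+np.argmin(np.linalg.norm(ce[1:]-uv,axis=1)+1e3*(st[1:,4]<300))
    c=max(cv2.findContours((l==k).astype(np.uint8),0,1)[0],key=len)[:,0,:].astype(float)
    c=c[(c[:,1]>1)&(c[:,0]>1)&(c[:,0]<638)&(c[:,1]<398)]
    P=np.array([ray(p,q,z)[:2] for q in c])
    from scipy.optimize import least_squares
    s=least_squares(lambda x:np.hypot(*(P-x).T)-r,P.mean(0),loss='soft_l1',f_scale=1.5)
    return s.x, np.abs(s.fun).mean() if False else np.median(np.abs(np.hypot(*(P-s.x).T)-r))
E
python3 - <<'E'
from h import *
np.set_printoptions(precision=1,suppress=True)
im,p=snap('wrist'); t,pt=snap('top')
for n,uv,ut,z in[('left',(320,160),(270,202),32),('mid',(446,202),(351,204),32),('lift',(424,50),(298,132),112)]:
    print(n,disc(im,p,uv,z),disc(t,pt,ut,z))
for n,a,b,z in[('left',(320,124),(325,190),31),('mid',(459,170),(434,232),31),('lift',(438,5),(414,92),111),('rail',(262,68),(630,210),134)]:
    A,B=ray(p,a,z),ray(p,b,z);d=A-B;print(n,(A+B)/2,np.degrees(np.arctan2(d[1],d[0])))
q=arm.read_state();r=R.from_quat(q['ee_rot']).as_matrix();print(q['position'],'close dir deg',np.degrees(np.arctan2(r[1,1],r[0,1]))%180, r[:,2])
for X in [(646,191,0)]: print(X)
E
```

```text
left (array([457.4, 272.2]), np.float64(1.950615020773803)) (array([453.9, 270.5]), np.float64(2.618986283940785))
mid (array([457.8,  31.4]), np.float64(1.055366771173155)) (array([453.1,  27.4]), np.float64(2.8739920014391487))
lift (array([651.2, 194. ]), np.float64(2.0660909094238917)) (array([647.3, 191.4]), np.float64(2.350601641747204))
left [463.6 269.1  31. ] 23.16055924936337
mid [459.6  28.8  31. ] 4.105720781292557
lift [652.6 190.5 111. ] 7.33797818108146
rail [554.5 104.2 134. ] 88.73714970341375
[456.3 276.3 366.1] close dir deg 108.48824456894012 [-0.  0. -1.]
(646, 191, 0)
```

```bash
python3 -m handwheel '[{"x":0,"y":-0.02,"z":-0.2,"ax":0,"ay":0,"az":0.052},{"x":0,"y":0,"z":-0.2,"ax":0,"ay":0,"az":0},{"x":0,"y":0,"z":-0.2,"ax":0,"ay":0,"az":0},{"x":0,"y":0,"z":-0.2,"ax":0,"ay":0,"az":0},{"x":0,"y":0,"z":-0.2,"ax":0,"ay":0,"az":0},{"x":0,"y":0,"z":-0.2,"ax":0,"ay":0,"az":0},{"x":0,"y":0,"z":-0.2,"ax":0,"ay":0,"az":0},{"x":0,"y":0,"z":0,"ax":0,"ay":0,"az":0}]' 0.1
python3 - <<'E'
from h import *
im,p=snap('wrist','w3.png'); q=arm.read_state(); print(q['position'],p['position'],p['orientation'])
E
```

```text
clock: 2.8
position: [453.3, 269.1, 81.0]
ee_rot: [0.98, 0.2, -0.005, 0.003]
contact_force: [-0.1, 0.3, 0.6]
gripper_width: 47.1
grasp_force: 0.0
[455.57434096 270.86036403  84.3141743 ] [524.26956777 299.1240254  247.83804624] [ 0.82463308 -0.54503623 -0.08135088  0.12766291]
```

View pics/w3.png

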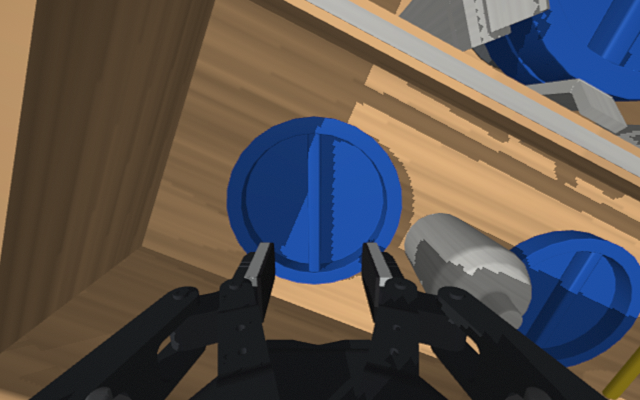

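The plate is at (314,200), and its rib is vertical at u≈315, between the fingers (268 and 370). The cup is clear on the right. Measuring the centre from here.

```bash
python3 - <<'E'
from h import *
im,p=snap('wrist'); q=arm.read_state()
print(disc(im,p,(314,200),32),q['position'])
for a in [(320,134),(314,268)]: print(ray(p,a,31))
r=R.from_quat(q['ee_rot']).as_matrix();print(np.degrees(np.arctan2(r[1,1],r[0,1]))%180)
print(proj(p,q['position']))
E
```

```text
(array([457.95375994, 272.78252108]), np.float64(1.6802405648816006)) [457.18702331 272.25133559  86.61261262]
[513.59345638 292.61903531  31.        ]
[407.75284999 252.65656441  31.        ]
113.16790853263589
[315.15712373 237.99526732]
```

```bash
python3 -m handwheel '[{"x":0,"y":0,"z":-0.1,"ax":0,"ay":0,"az":0},{"x":0,"y":0,"z":-0.1,"ax":0,"ay":0,"az":0},{"x":0,"y":0,"z":-0.07,"ax":0,"ay":0,"az":0},{"x":0,"y":0,"z":-0.04,"ax":0,"ay":0,"az":0},{"x":0,"y":0,"z":-0.02,"ax":0,"ay":0,"az":0},{"x":0,"y":0,"z":0,"ax":0,"ay":0,"az":0},{"x":0,"y":0,"z":0,"ax":0,"ay":0,"az":0},{"x":0,"y":0,"z":0,"ax":0,"ay":0,"az":0}]'
python3 -m handwheel '[{"x":0,"y":0,"z":0,"ax":0,"ay":0,"az":0},{"x":0,"y":0,"z":0,"ax":0,"ay":0,"az":0},{"x":0,"y":0,"z":0,"ax":0,"ay":0,"az":0},{"x":0,"y":0,"z":0,"ax":0,"ay":0,"az":0},{"x":0,"y":0,"z":0,"ax":0,"ay":0,"az":0},{"x":0,"y":0,"z":0,"ax":0,"ay":0,"az":0},{"x":0,"y":0,"z":0,"ax":0,"ay":0,"az":0},{"x":0,"y":0,"z":0,"ax":0,"ay":0,"az":0}]' -1
```

```text
clock: 3.7
position: [457.2, 272.3, 20.9]
ee_rot: [0.98, 0.2, 0.001, -0.0]
contact_force: [0.1, -0.1, -0.4]
gripper_width: 47.4
grasp_force: 0.0
clock: 4.5
position: [456.7, 271.8, 20.0]
ee_rot: [0.98, 0.2, -0.0, 0.0]
contact_force: [0.1, 0.3, -1.6]
gripper_width: 0.0
grasp_force: 0.0
```

```bash
python3 - <<'E'
from h import *
im,p=snap('wrist','w4.png'); q=arm.read_state(); print(q['position'],q['gripper_width'],q['grasp_force'],q['contact_force'])
E
```

```text
[456.71034896 271.8105241   19.97224588] -0.16927315753600355 0.0 [0.39044079 0.48115739 1.48292624]
```

View pics/w4.png

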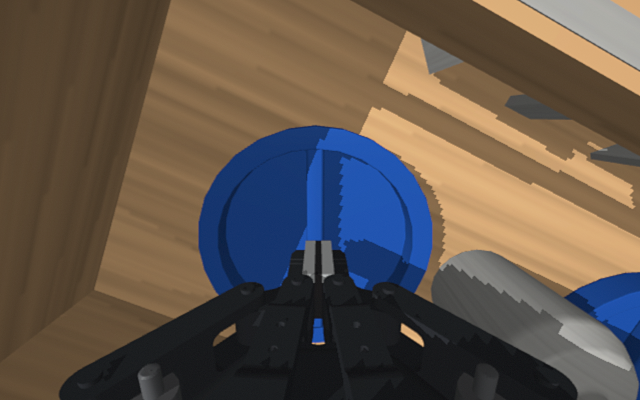

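```bash
python3 - <<'E'
import cv2
a=cv2.imread('pics/w4.png')[200:350,240:400]; b=cv2.imread('pics/w3.png')[220:370,180:460]
a=cv2.resize(a,None,fx=3.5,fy=3.5,interpolation=cv2.INTER_CUBIC); cv2.imwrite('pics/c4.png',a)
E
```

```text
(no output)
```

View pics/c4.png

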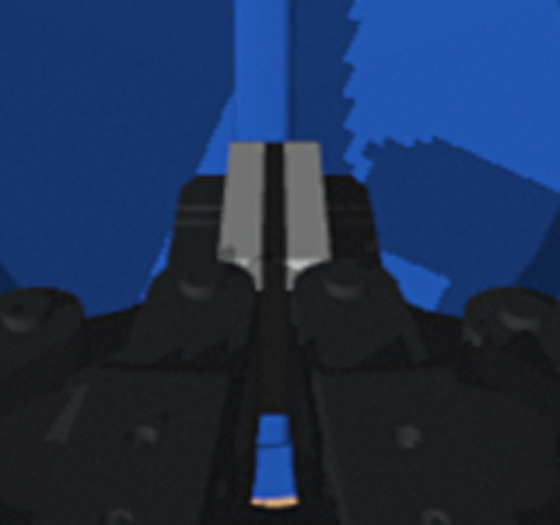

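The pads shut above the rib, which runs on under them at crop (262,100), so the real tips are higher than the reading suggests. I'll feel for the rib with the shut fingers in small steps.

```bash
python3 -m handwheel '[{"x":0,"y":0,"z":-0.005,"ax":0,"ay":0,"az":0},{"x":0,"y":0,"z":-0.005,"ax":0,"ay":0,"az":0},{"x":0,"y":0,"z":-0.005,"ax":0,"ay":0,"az":0},{"x":0,"y":0,"z":0,"ax":0,"ay":0,"az":0},{"x":0,"y":0,"z":0,"ax":0,"ay":0,"az":0},{"x":0,"y":0,"z":0,"ax":0,"ay":0,"az":0},{"x":0,"y":0,"z":0,"ax":0,"ay":0,"az":0},{"x":0,"y":0,"z":0,"ax":0,"ay":0,"az":0}]'
python3 - <<'E'
from h import *
q=arm.read_state(); p=arm.camera_params('wrist'); r=R.from_quat(q['ee_rot']).as_matrix(); P=q['position']
for x in(0,11):
  for h in(0,10,20): print(x,h,proj(p,P+r[:,0]*x+np.array([0,0,h])))
E
```

```text
clock: 5.35
position: [456.7, 271.8, 17.0]
ee_rot: [0.98, 0.2, 0.0, -0.0]
contact_force: [0.1, -0.2, 0.2]
gripper_width: 0.0
grasp_force: 0.0
0 0 [316.19858606 239.43149451]
0 10 [316.12046313 246.27820632]
0 20 [316.03316624 253.92892525]
11 0 [316.18420499 223.21757327]
11 10 [316.10380883 229.27629205]
11 20 [316.01378467 236.0605841 ]
```

```bash
python3 -m handwheel '[{"x":0,"y":0,"z":-0.005,"ax":0,"ay":0,"az":0},{"x":0,"y":0,"z":-0.005,"ax":0,"ay":0,"az":0},{"x":0,"y":0,"z":-0.005,"ax":0,"ay":0,"az":0},{"x":0,"y":0,"z":0,"ax":0,"ay":0,"az":0},{"x":0,"y":0,"z":0,"ax":0,"ay":0,"az":0},{"x":0,"y":0,"z":0,"ax":0,"ay":0,"az":0},{"x":0,"y":0,"z":0,"ax":0,"ay":0,"az":0},{"x":0,"y":0,"z":0,"ax":0,"ay":0,"az":0}]'
```

```text
clock: 6.15
position: [456.7, 271.8, 14.0]
ee_rot: [0.98, 0.2, 0.0, -0.0]
contact_force: [0.8, -0.0, 0.4]
gripper_width: -0.4
grasp_force: 0.0
```

```bash
python3 -m handwheel '[{"x":0,"y":0,"z":-0.005,"ax":0,"ay":0,"az":0},{"x":0,"y":0,"z":-0.005,"ax":0,"ay":0,"az":0},{"x":0,"y":0,"z":-0.005,"ax":0,"ay":0,"az":0},{"x":0,"y":0,"z":0,"ax":0,"ay":0,"az":0},{"x":0,"y":0,"z":0,"ax":0,"ay":0,"az":0},{"x":0,"y":0,"z":0,"ax":0,"ay":0,"az":0},{"x":0,"y":0,"z":0,"ax":0,"ay":0,"az":0},{"x":0,"y":0,"z":0,"ax":0,"ay":0,"az":0}]'; python3 - <<'E'
from h import *
im,p=snap('wrist','w5.png'); print(disc(im,p,(315,243),32,70),disc(im,p,(315,243),22,70),disc(im,p,(315,243),12,70))
E
```

```text
clock: 6.95
position: [456.7, 271.8, 11.0]
ee_rot: [0.98, 0.2, 0.0, -0.0]
contact_force: [-0.6, 0.3, -0.7]
gripper_width: 0.3
grasp_force: 0.0
(array([456.44370968, 272.40348422]), np.float64(1.3192093313541022)) (array([457.12250998, 272.93373752]), np.float64(3.1176447990765794)) (array([458.70418591, 274.22803583]), np.float64(7.168933386135951))
```

View pics/w5.png

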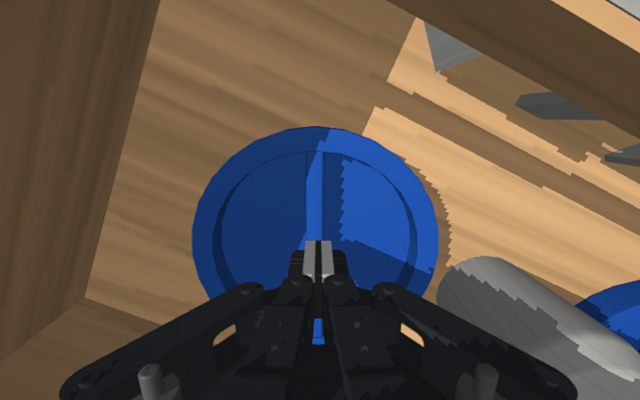

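The plate rim is confirmed at z=32. The shut tips still show no contact at a reading of 11, and the image puts them about 26 mm above the reported TCP. I'll keep feeling downward.

```bash
python3 -m handwheel '[{"x":0,"y":0,"z":-0.005,"ax":0,"ay":0,"az":0},{"x":0,"y":0,"z":-0.005,"ax":0,"ay":0,"az":0},{"x":0,"y":0,"z":-0.005,"ax":0,"ay":0,"az":0},{"x":0,"y":0,"z":0,"ax":0,"ay":0,"az":0},{"x":0,"y":0,"z":0,"ax":0,"ay":0,"az":0},{"x":0,"y":0,"z":0,"ax":0,"ay":0,"az":0},{"x":0,"y":0,"z":0,"ax":0,"ay":0,"az":0},{"x":0,"y":0,"z":0,"ax":0,"ay":0,"az":0}]'
```

```text
clock: 7.8
position: [456.7, 271.8, 8.0]
ee_rot: [0.98, 0.2, 0.0, -0.0]
contact_force: [-0.2, 0.2, -0.2]
gripper_width: 0.1
grasp_force: 0.0
```

```bash
python3 -m handwheel '[{"x":0,"y":0,"z":-0.005,"ax":0,"ay":0,"az":0},{"x":0,"y":0,"z":-0.005,"ax":0,"ay":0,"az":0},{"x":0,"y":0,"z":-0.005,"ax":0,"ay":0,"az":0},{"x":0,"y":0,"z":0,"ax":0,"ay":0,"az":0},{"x":0,"y":0,"z":0,"ax":0,"ay":0,"az":0},{"x":0,"y":0,"z":0,"ax":0,"ay":0,"az":0},{"x":0,"y":0,"z":0,"ax":0,"ay":0,"az":0},{"x":0,"y":0,"z":0,"ax":0,"ay":0,"az":0}]'
```

```text
clock: 8.6
position: [456.7, 271.8, 5.8]
ee_rot: [0.98, 0.2, 0.0, 0.0]
contact_force: [-1.8, -0.6, 5.9]
gripper_width: -0.1
grasp_force: 3.0
```

Contact comes at a reading of ≈6, where the rib top is at z=31, so the real tips are about 25 mm above the reported TCP. I'll open, go 25 mm lower than first planned, and grip.

```bash
python3 -m handwheel '[{"x":0,"y":0,"z":0.06,"ax":0,"ay":0,"az":0},{"x":0,"y":0,"z":0,"ax":0,"ay":0,"az":0},{"x":0,"y":0,"z":0,"ax":0,"ay":0,"az":0},{"x":0,"y":0,"z":0,"ax":0,"ay":0,"az":0},{"x":0,"y":0,"z":-0.04,"ax":0,"ay":0,"az":0},{"x":0,"y":0,"z":-0.04,"ax":0,"ay":0,"az":0},{"x":0,"y":0,"z":-0.03,"ax":0,"ay":0,"az":0},{"x":0,"y":0,"z":-0.005,"ax":0,"ay":0,"az":0}]' -0.2
python3 -m handwheel '[{"x":0,"y":0,"z":0,"ax":0,"ay":0,"az":0},{"x":0,"y":0,"z":0,"ax":0,"ay":0,"az":0},{"x":0,"y":0,"z":0,"ax":0,"ay":0,"az":0},{"x":0,"y":0,"z":0,"ax":0,"ay":0,"az":0},{"x":0,"y":0,"z":0,"ax":0,"ay":0,"az":0},{"x":0,"y":0,"z":0,"ax":0,"ay":0,"az":0},{"x":0,"y":0,"z":0,"ax":0,"ay":0,"az":0},{"x":0,"y":0,"z":0,"ax":0,"ay":0,"az":0}]' -1
```

```text
clock: 9.4
position: [456.0, 271.0, -7.5]
ee_rot: [0.98, 0.2, -0.001, 0.001]
contact_force: [0.1, -0.1, -0.1]
gripper_width: 34.3
grasp_force: 0.0
clock: 10.2
position: [456.8, 271.8, -5.9]
ee_rot: [0.98, 0.2, 0.0, -0.0]
contact_force: [-0.6, 0.4, 0.3]
gripper_width: 8.2
grasp_force: 61.6
```

Gripped (8 mm, 62 N). Lifting, turning the rib to the drawer's x, and looking at the lift.

```bash
python3 -m handwheel '[{"x":0,"y":0,"z":0.05,"ax":0,"ay":0,"az":0},{"x":0,"y":0,"z":0.12,"ax":0,"ay":0,"az":0},{"x":0,"y":0,"z":0.18,"ax":0,"ay":0,"az":0},{"x":0,"y":0,"z":0.2,"ax":0,"ay":0,"az":-0.07},{"x":0,"y":0,"z":0.2,"ax":0,"ay":0,"az":-0.07},{"x":0,"y":0,"z":0.15,"ax":0,"ay":0,"az":-0.07},{"x":0,"y":0,"z":0,"ax":0,"ay":0,"az":-0.065},{"x":0,"y":0,"z":0,"ax":0,"ay":0,"az":0}]'
python3 - <<'E'
from h import *
im,p=snap('wrist','w6.png'); print(disc(im,p,(500,60),112,70), p['position'],proj(p,(651,194,112)),arm.read_state()['position'])
print('top',disc(*snap('top'),(298,132),112))
E
```

```text
clock: 11.0
position: [456.8, 272.0, 175.7]
ee_rot: [1.0, -0.014, 0.001, -0.001]
contact_force: [0.0, -0.7, -2.0]
gripper_width: 8.1
grasp_force: 61.4
(array([649.38257896, 199.89994642]), np.float64(2.617136820687648)) [531.81528512 269.29213295 343.52346527] [428.94094277 -77.50027025] [456.33852994 271.54547423 174.49385532]
top (array([647.36834388, 191.45040112]), np.float64(2.378301636753804))
```

View pics/w6.png

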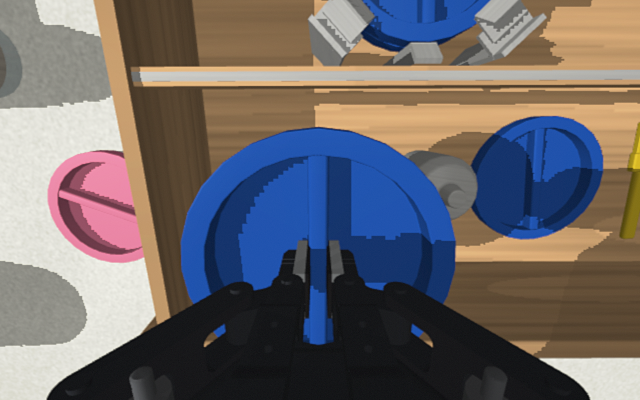

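The plate is held level at (318,240) and the lift is at the top edge (425,10). I've used all ten picture views, so I'll go on by measurement only. Next I'll move nearer to measure the lift.

```bash
python3 -m handwheel '[{"x":0.08,"y":-0.08,"z":0.05,"ax":0,"ay":0,"az":0},{"x":0.12,"y":-0.12,"z":0,"ax":0,"ay":0,"az":0},{"x":0.12,"y":-0.12,"z":0,"ax":0,"ay":0,"az":0},{"x":0.05,"y":-0.065,"z":0,"ax":0,"ay":0,"az":0},{"x":0,"y":0,"z":0,"ax":0,"ay":0,"az":0},{"x":0,"y":0,"z":0,"ax":0,"ay":0,"az":0},{"x":0,"y":0,"z":0,"ax":0,"ay":0,"az":0},{"x":0,"y":0,"z":0,"ax":0,"ay":0,"az":0}]'
python3 - <<'E'
from h import *
im,p=snap('wrist','w7.png')
m=cv2.inRange(cv2.cvtColor(im,cv2.COLOR_RGB2HSV),(105,120,30),(130,255,255))
n,l,st,ce=cv2.connectedComponentsWithStats(m); print([(s.tolist(),c.round().tolist()) for s,c in zip(st[1:],ce[1:]) if s[4]>200])
u=proj(p,(651,194,112)); print(u,arm.read_state()['position'])
k=l[int(u[1]),int(u[0])-25]; c=max(cv2.findContours((l==k).astype(np.uint8),0,1)[0],key=len)[:,0,:]
P=np.array([ray(p,q,112)[:2] for q in c if 2<q[1]<398 and 2<q[0]<637])
a=np.degrees(np.arctan2(P[:,1]-194,P[:,0]-651))
for lo in range(-180,180,15):
    s=(a>=lo)&(a<lo+15)
    if s.any(): print(lo,np.hypot(P[s,0]-651,P[s,1]-194).round(1).tolist()[:40:4])
print(disc(im,p,u,112))
E
```

```text
clock: 11.9
position: [530.2, 195.4, 183.9]
ee_rot: [1.0, -0.014, -0.0, 0.0]
contact_force: [-0.1, -0.5, -0.6]
gripper_width: 7.9
grasp_force: 61.4
[([181, 0, 335, 345, 61869], [331.0, 166.0])]
[315.10207733  53.0391756 ] [530.23968514 195.43438496 183.99007655]
-180 [269.3, 268.2, 267.1, 263.5, 258.6, 253.7, 248.8, 244.0, 239.2, 237.8]
-165 [214.6, 214.4, 210.7, 208.8, 209.1, 210.4, 212.9, 215.4, 219.0, 222.7]
-150 [241.7, 242.7, 244.8, 246.0, 247.2, 248.4, 249.7, 250.1, 250.5, 251.0]
-135 [244.8, 242.2, 240.2, 238.4, 235.2, 232.8, 229.7, 226.7, 223.1, 220.2]
-120 [70.1, 70.0, 70.0, 70.9, 70.5, 70.2]
-105 [70.3, 70.2, 71.0, 71.1, 70.7, 71.0, 70.8]
-90 [70.7, 71.3, 71.3, 70.6, 70.8, 70.4, 70.8]
-75 [70.5, 71.1, 70.4, 70.5, 70.7]
45 [67.5]
60 [67.3, 67.6, 67.4, 68.0, 67.3, 67.5, 67.0]
75 [66.8, 67.2, 67.7, 66.9, 66.9, 67.0, 67.2]
90 [67.4, 67.8, 67.5, 67.4, 66.6, 66.7, 67.0]
105 [67.2, 67.6, 67.4, 67.4, 67.5, 67.7]
120 [67.9, 64.8, 62.2, 61.5, 61.2, 61.1]
135 [61.2, 61.5, 62.1, 63.0, 67.1, 67.9, 71.0, 74.1, 76.5, 79.8]
150 [250.0, 247.6, 242.6, 238.7, 234.9, 230.0, 226.3, 221.6, 219.0, 215.4]
165 [209.0, 206.0, 202.2, 197.5, 192.5, 188.2, 183.8, 179.5, 175.2, 171.0]
(array([532.7640459 , 185.50595409]), np.float64(42.81435262610435))
```

```bash
python3 - <<'E'
from h import *
from scipy.optimize import least_squares
np.set_printoptions(precision=1,suppress=True)
im,p=snap('wrist'); q=arm.read_state()['position']
m=cv2.inRange(cv2.cvtColor(im,cv2.COLOR_RGB2HSV),(105,120,30),(130,255,255))
c=max(cv2.findContours(m,0,1)[0],key=len)[:,0,:]
def fit(z,sel,x0):
    P=np.array([ray(p,u,z)[:2] for u in c if sel(u)])
    P=P[np.abs(np.hypot(*(P-x0).T)-69)<6]
    s=least_squares(lambda x:np.hypot(*(P-x[:2]).T)-x[2],[*x0,69],loss='soft_l1'); return s.x,len(P)
print('lift',fit(112,lambda u:2<u[1]<110,(651,192)))
for z in(214,218,222,226): print('held',z,fit(z,lambda u:150<u[1]<285,q[:2]),q)
E
```

```text
lift (array([651.9, 192.3,  68.8]), 223)
held 214 (array([526.6, 195.1,  73.2]), 193) [530.3 195.4 184.1]
held 218 (array([528.9, 194.9,  71.2]), 195) [530.3 195.4 184.1]
held 222 (array([531.1, 194.8,  69.1]), 198) [530.3 195.4 184.1]
held 226 (array([533.3, 194.7,  67.1]), 200) [530.3 195.4 184.1]
```

```bash
python3 -m handwheel '[{"x":0.1,"y":-0.0125,"z":0,"ax":0,"ay":0,"az":0},{"x":0.15,"y":0,"z":0,"ax":0,"ay":0,"az":0},{"x":0.15,"y":0,"z":0,"ax":0,"ay":0,"az":0},{"x":0.12,"y":0,"z":0,"ax":0,"ay":0,"az":0},{"x":0.082,"y":0,"z":-0.05,"ax":0,"ay":0,"az":0},{"x":0,"y":0,"z":-0.1,"ax":0,"ay":0,"az":0},{"x":0,"y":0,"z":-0.1,"ax":0,"ay":0,"az":0},{"x":0,"y":0,"z":0,"ax":0,"ay":0,"az":0}]'
python3 -m handwheel '[{"x":0,"y":0,"z":-0.02,"ax":0,"ay":0,"az":0},{"x":0,"y":0,"z":-0.02,"ax":0,"ay":0,"az":0},{"x":0,"y":0,"z":-0.02,"ax":0,"ay":0,"az":0},{"x":0,"y":0,"z":-0.02,"ax":0,"ay":0,"az":0},{"x":0,"y":0,"z":-0.02,"ax":0,"ay":0,"az":0},{"x":0,"y":0,"z":0,"ax":0,"ay":0,"az":0},{"x":0,"y":0,"z":0,"ax":0,"ay":0,"az":0},{"x":0,"y":0,"z":0,"ax":0,"ay":0,"az":0}]'
```

```text
clock: 12.8
position: [648.9, 191.9, 130.3]
ee_rot: [1.0, -0.014, -0.003, 0.001]
contact_force: [-0.4, 0.1, -1.2]
gripper_width: 8.1
grasp_force: 61.4
clock: 13.6
position: [651.3, 192.4, 114.2]
ee_rot: [1.0, -0.014, 0.0, -0.0]
contact_force: [0.4, 0.3, -1.0]
gripper_width: 7.9
grasp_force: 61.4
```

```bash
python3 -m handwheel '[{"x":0,"y":0.002,"z":-0.02,"ax":0,"ay":0,"az":0},{"x":0,"y":0,"z":-0.02,"ax":0,"ay":0,"az":0},{"x":0,"y":0,"z":-0.015,"ax":0,"ay":0,"az":0},{"x":0,"y":0,"z":-0.015,"ax":0,"ay":0,"az":0},{"x":0,"y":0,"z":0,"ax":0,"ay":0,"az":0},{"x":0,"y":0,"z":0,"ax":0,"ay":0,"az":0},{"x":0,"y":0,"z":0,"ax":0,"ay":0,"az":0},{"x":0,"y":0,"z":0,"ax":0,"ay":0,"az":0}]'
```

```text
clock: 14.4
position: [652.8, 193.0, 101.9]
ee_rot: [1.0, -0.014, 0.002, -0.0]
contact_force: [0.5, -1.0, 5.5]
gripper_width: 7.9
grasp_force: 62.3
```

```bash
python3 -m handwheel '[{"x":0,"y":0,"z":-0.02,"ax":0,"ay":0,"az":0},{"x":0,"y":0,"z":-0.02,"ax":0,"ay":0,"az":0},{"x":0,"y":0,"z":-0.015,"ax":0,"ay":0,"az":0},{"x":0,"y":0,"z":0,"ax":0,"ay":0,"az":0},{"x":0,"y":0,"z":0,"ax":0,"ay":0,"az":0},{"x":0,"y":0,"z":0,"ax":0,"ay":0,"az":0},{"x":0,"y":0,"z":0,"ax":0,"ay":0,"az":0},{"x":0,"y":0,"z":0,"ax":0,"ay":0,"az":0}]'
```

```text
clock: 15.2
position: [653.7, 193.4, 95.5]
ee_rot: [1.0, -0.013, 0.004, -0.001]
contact_force: [-6.0, -0.3, 19.0]
gripper_width: 8.4
grasp_force: 64.4
```

```bash
python3 -m handwheel '[{"x":-0.01,"y":-0.003,"z":-0.01,"ax":0,"ay":0,"az":0},{"x":0,"y":0,"z":-0.01,"ax":0,"ay":0,"az":0},{"x":0,"y":0,"z":0,"ax":0,"ay":0,"az":0},{"x":0,"y":0,"z":0,"ax":0,"ay":0,"az":0},{"x":0,"y":0,"z":0,"ax":0,"ay":0,"az":0},{"x":0,"y":0,"z":0,"ax":0,"ay":0,"az":0},{"x":0,"y":0,"z":0,"ax":0,"ay":0,"az":0},{"x":0,"y":0,"z":0,"ax":0,"ay":0,"az":0}]'
```

```text
clock: 16.0
position: [653.0, 193.5, 92.7]
ee_rot: [1.0, -0.013, 0.006, -0.001]
contact_force: [-5.0, -0.6, 20.4]
gripper_width: 8.0
grasp_force: 65.3
```

```bash
python3 -m handwheel '[{"x":-0.005,"y":0,"z":-0.01,"ax":0,"ay":0,"az":0},{"x":0,"y":0,"z":-0.01,"ax":0,"ay":0,"az":0},{"x":0,"y":0,"z":0,"ax":0,"ay":0,"az":0},{"x":0,"y":0,"z":0,"ax":0,"ay":0,"az":0},{"x":0,"y":0,"z":0,"ax":0,"ay":0,"az":0},{"x":0,"y":0,"z":0,"ax":0,"ay":0,"az":0},{"x":0,"y":0,"z":0,"ax":0,"ay":0,"az":0},{"x":0,"y":0,"z":0,"ax":0,"ay":0,"az":0}]'
```

```text
clock: 16.8
position: [651.6, 193.4, 88.0]
ee_rot: [1.0, -0.013, 0.005, -0.002]
contact_force: [-5.1, 0.1, 20.5]
gripper_width: 7.9
grasp_force: 66.4
```

```bash
python3 -m handwheel '[{"x":0,"y":0,"z":-0.02,"ax":0,"ay":0,"az":0},{"x":0,"y":0,"z":-0.02,"ax":0,"ay":0,"az":0},{"x":0,"y":0,"z":-0.01,"ax":0,"ay":0,"az":0},{"x":0,"y":0,"z":0,"ax":0,"ay":0,"az":0},{"x":0,"y":0,"z":0,"ax":0,"ay":0,"az":0},{"x":0,"y":0,"z":0,"ax":0,"ay":0,"az":0},{"x":0,"y":0,"z":0,"ax":0,"ay":0,"az":0},{"x":0,"y":0,"z":0,"ax":0,"ay":0,"az":0}]'
```

```text
clock: 17.6
position: [649.3, 193.0, 72.9]
ee_rot: [1.0, -0.014, 0.002, -0.001]
contact_force: [-0.6, 0.5, 6.7]
gripper_width: 8.2
grasp_force: 72.0
```

```bash
python3 -m handwheel '[{"x":0,"y":0,"z":-0.02,"ax":0,"ay":0,"az":0},{"x":0,"y":0,"z":-0.015,"ax":0,"ay":0,"az":0},{"x":0,"y":0,"z":0,"ax":0,"ay":0,"az":0},{"x":0,"y":0,"z":0,"ax":0,"ay":0,"az":0},{"x":0,"y":0,"z":0,"ax":0,"ay":0,"az":0},{"x":0,"y":0,"z":0,"ax":0,"ay":0,"az":0},{"x":0,"y":0,"z":0,"ax":0,"ay":0,"az":0},{"x":0,"y":0,"z":0,"ax":0,"ay":0,"az":0}]'
```

```text
clock: 18.4
position: [648.5, 192.4, 64.4]
ee_rot: [1.0, -0.014, 0.0, -0.0]
contact_force: [0.5, 3.1, 4.6]
gripper_width: 8.2
grasp_force: 71.1
```

The force dropped, so the catches have passed the rim. Easing up, releasing and withdrawing.

```bash
python3 -m handwheel '[{"x":0,"y":0,"z":0.02,"ax":0,"ay":0,"az":0},{"x":0,"y":0,"z":0.02,"ax":0,"ay":0,"az":0},{"x":0,"y":0,"z":0.015,"ax":0,"ay":0,"az":0},{"x":0,"y":0,"z":0,"ax":0,"ay":0,"az":0},{"x":0,"y":0,"z":0,"ax":0,"ay":0,"az":0},{"x":0,"y":0,"z":0,"ax":0,"ay":0,"az":0},{"x":0,"y":0,"z":0,"ax":0,"ay":0,"az":0},{"x":0,"y":0,"z":0,"ax":0,"ay":0,"az":0}]'
python3 -m handwheel '[{"x":0,"y":0,"z":0,"ax":0,"ay":0,"az":0},{"x":0,"y":0,"z":0,"ax":0,"ay":0,"az":0},{"x":0,"y":0,"z":0,"ax":0,"ay":0,"az":0},{"x":0,"y":0,"z":0,"ax":0,"ay":0,"az":0},{"x":0,"y":0,"z":0.04,"ax":0,"ay":0,"az":0},{"x":0,"y":0,"z":0.1,"ax":0,"ay":0,"az":0},{"x":0,"y":0,"z":0.15,"ax":0,"ay":0,"az":0},{"x":0,"y":0,"z":0.15,"ax":0,"ay":0,"az":0}]' -0.2
```

```text
clock: 19.2
position: [647.5, 191.5, 75.7]
ee_rot: [1.0, -0.014, -0.001, 0.001]
contact_force: [-2.5, -0.1, 5.6]
gripper_width: 8.0
grasp_force: 64.1
clock: 20.0
position: [648.1, 192.0, 164.2]
ee_rot: [1.0, -0.014, -0.0, 0.0]
contact_force: [0.3, 0.4, 0.0]
gripper_width: 34.1
grasp_force: 0.0
```

```bash
python3 -m handwheel '[{"x":-0.12,"y":0,"z":0.12,"ax":0,"ay":0,"az":0},{"x":-0.15,"y":0,"z":0.05,"ax":0,"ay":0,"az":0},{"x":-0.15,"y":0,"z":0,"ax":0,"ay":0,"az":0},{"x":-0.1,"y":0,"z":0,"ax":0,"ay":0,"az":0},{"x":0,"y":0,"z":0,"ax":0,"ay":0,"az":0},{"x":0,"y":0,"z":0,"ax":0,"ay":0,"az":0},{"x":0,"y":0,"z":0,"ax":0,"ay":0,"az":0},{"x":0,"y":0,"z":0,"ax":0,"ay":0,"az":0}]'
cat >> h.py <<'E'
def free(im,p,z,x0,tol=8):
    from scipy.optimize import least_squares
    m=cv2.inRange(cv2.cvtColor(im,cv2.COLOR_RGB2HSV),(105,120,30),(130,255,255))
    c=np.vstack([k[:,0,:] for k in cv2.findContours(m,0,1)[0]])
    c=[u for u in c if 2<u[0]<637 and 2<u[1]<397]
    P=np.array([ray(p,u,z)[:2] for u in c]); P=P[np.abs(np.hypot(*(P-x0).T)-69)<tol]
    s=least_squares(lambda x:np.hypot(*(P-x[:2]).T)-x[2],[*x0,69],loss='soft_l1'); return s.x.round(1),len(P),np.median(np.abs(s.fun)).round(2)
E
python3 - <<'E'
from h import *
im,p=snap('wrist','w8.png')
for z in(104,112,116,120,124,128,132,136): print(z,free(im,p,z,(651.5,192)))
im,p=snap('top','t8.png'); print('top',[ (z,free(im,p,z,(648,190))) for z in (112,132)])
E
```

```text
clock: 20.8
position: [544.9, 192.1, 196.7]
ee_rot: [1.0, -0.015, -0.0, 0.0]
contact_force: [0.8, -0.4, 0.1]
gripper_width: 34.1
grasp_force: 0.0
104 (array([650.3, 191.5,  70.5]), 410, np.float64(0.69))
112 (array([649.4, 191.4,  68.3]), 410, np.float64(0.68))
116 (array([648.9, 191.4,  67.2]), 410, np.float64(0.68))
120 (array([648.7, 191.3,  66.3]), 391, np.float64(0.55))
124 (array([648.5, 191.3,  65.5]), 348, np.float64(0.32))
128 (array([648. , 191.3,  64.4]), 325, np.float64(0.26))
132 (array([647.4, 191.3,  63.4]), 297, np.float64(0.24))
136 (array([647. , 191.3,  62.3]), 248, np.float64(0.24))
top [(112, (array([645.6, 188. ,  66. ]), 71, np.float64(1.8))), (132, (array([640.1, 187.1,  65.1]), 53, np.float64(1.87)))]
```

The lift plate fits at rim z≈112, r 68.3, the same as before, so the first plate is held. Now the second plate.

```bash
python3 -m handwheel '[{"x":-0.08,"y":-0.15,"z":0,"ax":0,"ay":0,"az":0.06},{"x":-0.1,"y":-0.18,"z":0,"ax":0,"ay":0,"az":0},{"x":-0.1,"y":-0.18,"z":0,"ax":0,"ay":0,"az":0},{"x":-0.1,"y":-0.18,"z":-0.1,"ax":0,"ay":0,"az":0},{"x":-0.055,"y":-0.115,"z":-0.15,"ax":0,"ay":0,"az":0},{"x":0,"y":0,"z":-0.15,"ax":0,"ay":0,"az":0},{"x":0,"y":0,"z":-0.05,"ax":0,"ay":0,"az":0},{"x":0,"y":0,"z":0,"ax":0,"ay":0,"az":0}]'
python3 - <<'E'
from h import *
im,p=snap('wrist','w9.png'); q=arm.read_state(); r=R.from_quat(q['ee_rot']).as_matrix()
print(q['position'],np.degrees(np.arctan2(r[1,1],r[0,1]))%180)
f=free(im,p,32,(457.7,31.3)); print(f)
# rib: bright ridge; rectify plate disc at z=31 to 1px/mm and use edge-gradient direction
cx,cy=f[0][:2]; g=np.arange(-45,46)
M=cv2.cvtColor(im,cv2.COLOR_RGB2GRAY)
S=np.array([[proj(p,(cx+i,cy+j,31)) for j in g] for i in g],np.float32)
I=cv2.remap(M,S[...,0],S[...,1],1)
np.set_printoptions(linewidth=250)
for i in (30,40,20,10,0,-10): print(i, I[45+i,20:70:2].tolist())
L=cv2.HoughLinesP(cv2.Canny(I,25,60),1,np.pi/180,20,minLineLength=30,maxLineGap=5)
if L is not None:
  for a,b,c,d in L[:,0]: print((b-45,a-45),(d-45,c-45),np.degrees(np.arctan2(c-a,d-b)).round(1))
E
```

```text
clock: 21.7
position: [456.9, 30.8, 106.0]
ee_rot: [0.999, 0.033, -0.001, 0.001]
contact_force: [0.1, 0.7, 1.3]
gripper_width: 34.3
grasp_force: 0.0
[458.02318616  31.40161156 107.22820099] 93.79147403206471
(array([457. ,  28.3,  68.5]), 420, np.float64(0.25))
30 [63, 63, 63, 63, 64, 63, 64, 44, 40, 40, 39, 40, 37, 61, 65, 65, 68, 63, 65, 64, 63, 64, 64, 64, 64]
40 [63, 64, 64, 64, 64, 65, 65, 45, 41, 40, 41, 41, 39, 40, 65, 65, 66, 66, 63, 64, 64, 64, 65, 65, 65]
20 [64, 63, 64, 63, 63, 65, 38, 39, 38, 38, 39, 37, 50, 64, 66, 65, 66, 63, 64, 63, 63, 63, 63, 64, 64]
10 [64, 63, 64, 64, 62, 65, 38, 39, 38, 39, 39, 37, 64, 63, 64, 67, 59, 63, 64, 64, 63, 64, 63, 64, 64]
0 [63, 63, 63, 64, 56, 40, 39, 40, 39, 39, 37, 57, 63, 65, 66, 61, 64, 63, 63, 63, 64, 64, 63, 63, 63]
-10 [64, 64, 64, 64, 58, 39, 38, 38, 40, 36, 47, 64, 63, 63, 63, 63, 63, 63, 64, 64, 63, 65, 63, 63, 63]
(np.int32(-45), np.int32(-9)) (np.int32(45), np.int32(2)) 7.0
(np.int32(-27), np.int32(-19)) (np.int32(3), np.int32(-16)) 5.7
(np.int32(3), np.int32(-15)) (np.int32(45), np.int32(-10)) 6.8
```

```bash
python3 -m handwheel '[{"x":-0.007,"y":-0.011,"z":-0.1,"ax":0,"ay":0,"az":0.035},{"x":0,"y":0,"z":-0.15,"ax":0,"ay":0,"az":0},{"x":0,"y":0,"z":-0.15,"ax":0,"ay":0,"az":0},{"x":0,"y":0,"z":-0.1,"ax":0,"ay":0,"az":0},{"x":0,"y":0,"z":-0.045,"ax":0,"ay":0,"az":0},{"x":0,"y":0,"z":-0.02,"ax":0,"ay":0,"az":0},{"x":0,"y":0,"z":0,"ax":0,"ay":0,"az":0},{"x":0,"y":0,"z":0,"ax":0,"ay":0,"az":0}]'
python3 -m handwheel '[{"x":0,"y":0,"z":0,"ax":0,"ay":0,"az":0},{"x":0,"y":0,"z":0,"ax":0,"ay":0,"az":0},{"x":0,"y":0,"z":0,"ax":0,"ay":0,"az":0},{"x":0,"y":0,"z":0,"ax":0,"ay":0,"az":0},{"x":0,"y":0,"z":0,"ax":0,"ay":0,"az":0},{"x":0,"y":0,"z":0,"ax":0,"ay":0,"az":0},{"x":0,"y":0,"z":0,"ax":0,"ay":0,"az":0},{"x":0,"y":0,"z":0,"ax":0,"ay":0,"az":0}]' -1
```

```text
clock: 22.55
position: [456.9, 29.4, -4.9]
ee_rot: [0.998, 0.06, 0.001, -0.0]
contact_force: [0.3, -0.2, -0.2]
gripper_width: 33.9
grasp_force: 0.0
clock: 23.35
position: [456.3, 29.1, -5.0]
ee_rot: [0.998, 0.06, 0.001, -0.0]
contact_force: [-0.8, -0.3, 5.8]
gripper_width: 7.8
grasp_force: 60.9
```

```bash
python3 -m handwheel '[{"x":0,"y":0,"z":0.05,"ax":0,"ay":0,"az":0},{"x":0,"y":0,"z":0.12,"ax":0,"ay":0,"az":0},{"x":0,"y":0,"z":0.18,"ax":0,"ay":0,"az":0},{"x":0,"y":0,"z":0.2,"ax":0,"ay":0,"az":-0.045},{"x":0,"y":0,"z":0.2,"ax":0,"ay":0,"az":-0.048},{"x":0,"y":0,"z":0.15,"ax":0,"ay":0,"az":0},{"x":0.05,"y":0.08,"z":0.05,"ax":0,"ay":0,"az":0},{"x":0.08,"y":0.15,"z":0,"ax":0,"ay":0,"az":0}]'
python3 -m handwheel '[{"x":0.08,"y":0.18,"z":0,"ax":0,"ay":0,"az":0},{"x":0.08,"y":0.18,"z":0,"ax":0,"ay":0,"az":0},{"x":0.08,"y":0.15,"z":0,"ax":0,"ay":0,"az":0},{"x":0.03,"y":0.075,"z":0,"ax":0,"ay":0,"az":0},{"x":0,"y":0,"z":0,"ax":0,"ay":0,"az":0},{"x":0,"y":0,"z":0,"ax":0,"ay":0,"az":0},{"x":0,"y":0,"z":0,"ax":0,"ay":0,"az":0},{"x":0,"y":0,"z":0,"ax":0,"ay":0,"az":0}]'
python3 - <<'E'
from h import *
im,p=snap('wrist'); q=arm.read_state()['position']; print(q)
print('lift',[free(im,p,z,(651,192),6) for z in (108,112,116)]); a=im.copy(); a[:150]=0; print('held',free(a,p,q[2]+38,q[:2],6))
E
```

```text
clock: 24.15
position: [482.1, 74.6, 187.4]
ee_rot: [1.0, -0.014, 0.002, -0.001]
contact_force: [1.4, 0.1, -0.6]
gripper_width: 8.2
grasp_force: 60.0
clock: 24.95
position: [535.3, 190.9, 184.4]
ee_rot: [1.0, -0.013, 0.0, -0.0]
contact_force: [-0.4, 0.5, -1.0]
gripper_width: 7.9
grasp_force: 60.0
[535.40267862 190.98744033 184.40585935]
lift [(array([651.8, 191.4,  69.7]), 309, np.float64(0.69)), (array([650.3, 191.4,  68.7]), 293, np.float64(0.41)), (array([649.1, 191.4,  67.6]), 279, np.float64(0.28))]
held (array([536. , 190.6,  68. ]), 443, np.float64(0.37))
```

```bash
python3 -m handwheel '[{"x":0.1,"y":0.0045,"z":0,"ax":0,"ay":0,"az":0},{"x":0.14,"y":0,"z":0,"ax":0,"ay":0,"az":0},{"x":0.14,"y":0,"z":0,"ax":0,"ay":0,"az":0},{"x":0.12,"y":0,"z":0,"ax":0,"ay":0,"az":0},{"x":0.071,"y":0,"z":-0.05,"ax":0,"ay":0,"az":0},{"x":0,"y":0,"z":-0.15,"ax":0,"ay":0,"az":0},{"x":0,"y":0,"z":-0.15,"ax":0,"ay":0,"az":0},{"x":0,"y":0,"z":0,"ax":0,"ay":0,"az":0}]'
python3 -m handwheel '[{"x":0,"y":0,"z":-0.03,"ax":0,"ay":0,"az":0},{"x":0,"y":0,"z":-0.02,"ax":0,"ay":0,"az":0},{"x":0,"y":0,"z":-0.02,"ax":0,"ay":0,"az":0},{"x":0,"y":0,"z":-0.02,"ax":0,"ay":0,"az":0},{"x":0,"y":0,"z":0,"ax":0,"ay":0,"az":0},{"x":0,"y":0,"z":0,"ax":0,"ay":0,"az":0},{"x":0,"y":0,"z":0,"ax":0,"ay":0,"az":0},{"x":0,"y":0,"z":0,"ax":0,"ay":0,"az":0}]'
```

```text
clock: 25.8
position: [647.1, 191.3, 108.9]
ee_rot: [1.0, -0.013, -0.004, 0.002]
contact_force: [0.6, 0.4, 0.2]
gripper_width: 8.3
grasp_force: 60.1
clock: 26.6
position: [652.9, 193.8, 100.3]
ee_rot: [1.0, -0.012, 0.004, -0.001]
contact_force: [1.3, 0.9, 5.2]
gripper_width: 7.9
grasp_force: 60.8
```

```bash
python3 -m handwheel '[{"x":-0.01,"y":-0.005,"z":-0.02,"ax":0,"ay":0,"az":0},{"x":0,"y":0,"z":-0.02,"ax":0,"ay":0,"az":0},{"x":0,"y":0,"z":-0.02,"ax":0,"ay":0,"az":0},{"x":0,"y":0,"z":0,"ax":0,"ay":0,"az":0},{"x":0,"y":0,"z":0,"ax":0,"ay":0,"az":0},{"x":0,"y":0,"z":0,"ax":0,"ay":0,"az":0},{"x":0,"y":0,"z":0,"ax":0,"ay":0,"az":0},{"x":0,"y":0,"z":0,"ax":0,"ay":0,"az":0}]'
```

```text
clock: 27.4
position: [651.5, 193.2, 88.4]
ee_rot: [1.0, -0.012, 0.005, -0.002]
contact_force: [2.9, 0.8, 5.7]
gripper_width: 8.2
grasp_force: 60.8
```

```bash
python3 -m handwheel '[{"x":0,"y":0,"z":-0.015,"ax":0,"ay":0,"az":0},{"x":0,"y":0,"z":-0.015,"ax":0,"ay":0,"az":0},{"x":0,"y":0,"z":0,"ax":0,"ay":0,"az":0},{"x":0,"y":0,"z":0,"ax":0,"ay":0,"az":0},{"x":0,"y":0,"z":0,"ax":0,"ay":0,"az":0},{"x":0,"y":0,"z":0,"ax":0,"ay":0,"az":0},{"x":0,"y":0,"z":0,"ax":0,"ay":0,"az":0},{"x":0,"y":0,"z":0,"ax":0,"ay":0,"az":0}]'
```

```text
clock: 28.2
position: [651.4, 193.2, 81.9]
ee_rot: [1.0, -0.012, 0.005, -0.002]
contact_force: [3.0, 0.8, 6.2]
gripper_width: 7.9
grasp_force: 60.9
```

```bash
python3 -m handwheel '[{"x":-0.005,"y":-0.003,"z":-0.015,"ax":0,"ay":0,"az":0},{"x":0,"y":0,"z":-0.015,"ax":0,"ay":0,"az":0},{"x":0,"y":0,"z":0,"ax":0,"ay":0,"az":0},{"x":0,"y":0,"z":0,"ax":0,"ay":0,"az":0},{"x":0,"y":0,"z":0,"ax":0,"ay":0,"az":0},{"x":0,"y":0,"z":0,"ax":0,"ay":0,"az":0},{"x":0,"y":0,"z":0,"ax":0,"ay":0,"az":0},{"x":0,"y":0,"z":0,"ax":0,"ay":0,"az":0}]'
python3 -c "
from h import *
im,p=snap('wrist');q=arm.read_state();print(q['wrist_torque'],q['position']);a=im.copy();a[:100]=0
for z in (0,38):print(free(a,p,q['position'][2]+38,q['position'][:2],6))
print(free(im,p,q['position'][2]+38,q['position'][:2],6))"
```

```text
clock: 29.0
position: [649.8, 192.5, 75.0]
ee_rot: [1.0, -0.012, 0.004, -0.001]
contact_force: [3.9, 1.5, 6.2]
gripper_width: 8.2
grasp_force: 60.8
[ 0.31729698 -1.03254511 -0.00750928] [649.8077867  192.54087376  74.96878399]
(array([651.8, 192.2,  67.8]), 498, np.float64(0.77))
(array([651.8, 192.2,  67.8]), 498, np.float64(0.77))
(array([651.8, 192.2,  67.8]), 498, np.float64(0.77))
```

```bash
python3 -m handwheel '[{"x":-0.005,"y":-0.003,"z":-0.015,"ax":0,"ay":0,"az":0},{"x":0,"y":0,"z":-0.01,"ax":0,"ay":0,"az":0},{"x":0,"y":0,"z":0,"ax":0,"ay":0,"az":0},{"x":0,"y":0,"z":0,"ax":0,"ay":0,"az":0},{"x":0,"y":0,"z":0,"ax":0,"ay":0,"az":0},{"x":0,"y":0,"z":0,"ax":0,"ay":0,"az":0},{"x":0,"y":0,"z":0,"ax":0,"ay":0,"az":0},{"x":0,"y":0,"z":0,"ax":0,"ay":0,"az":0}]'
```

```text
clock: 29.85
position: [649.9, 192.5, 70.3]
ee_rot: [1.0, -0.012, 0.005, -0.002]
contact_force: [6.0, 2.1, 5.4]
gripper_width: 7.9
grasp_force: 60.8
```

```bash
python3 -m handwheel '[{"x":-0.005,"y":0,"z":-0.015,"ax":0,"ay":0,"az":0},{"x":0,"y":0,"z":-0.01,"ax":0,"ay":0,"az":0},{"x":0,"y":0,"z":0,"ax":0,"ay":0,"az":0},{"x":0,"y":0,"z":0,"ax":0,"ay":0,"az":0},{"x":0,"y":0,"z":0,"ax":0,"ay":0,"az":0},{"x":0,"y":0,"z":0,"ax":0,"ay":0,"az":0},{"x":0,"y":0,"z":0,"ax":0,"ay":0,"az":0},{"x":0,"y":0,"z":0,"ax":0,"ay":0,"az":0}]'
```

```text
clock: 30.65
position: [649.9, 192.5, 65.9]
ee_rot: [1.0, -0.012, 0.006, -0.002]
contact_force: [7.6, 1.5, 5.8]
gripper_width: 8.0
grasp_force: 60.9
```

```bash
python3 -m handwheel '[{"x":0.012,"y":0,"z":-0.01,"ax":0,"ay":0,"az":0},{"x":0,"y":0,"z":-0.01,"ax":0,"ay":0,"az":0},{"x":0,"y":0,"z":0,"ax":0,"ay":0,"az":0},{"x":0,"y":0,"z":0,"ax":0,"ay":0,"az":0},{"x":0,"y":0,"z":0,"ax":0,"ay":0,"az":0},{"x":0,"y":0,"z":0,"ax":0,"ay":0,"az":0},{"x":0,"y":0,"z":0,"ax":0,"ay":0,"az":0},{"x":0,"y":0,"z":0,"ax":0,"ay":0,"az":0}]'
python3 - <<'E'
from h import *
im,p=snap('wrist','w10.png'); q=arm.read_state()['position']; print(q)
for z in (95,100,105,110,115): print(z,free(im,p,z,(651,192),7))
# grey catch / post blobs: project to z=128
hsv=cv2.cvtColor(im,cv2.COLOR_RGB2HSV); m=cv2.inRange(hsv,(0,0,90),(180,40,255)); m[300:]=0
n,l,st,ce=cv2.connectedComponentsWithStats(m)
for s,c in zip(st[1:],ce[1:]):
    if s[4]>150: print(s.tolist(),c.round(),ray(p,c,125)[:2].round()-[651,192])
E
```

```text
clock: 31.45
position: [649.9, 192.4, 62.8]
ee_rot: [1.0, -0.012, 0.004, -0.002]
contact_force: [-0.9, 1.8, 12.1]
gripper_width: 7.9
grasp_force: 61.7
[649.89817425 192.48379904  62.75404314]
95 (array([649.2, 192.2,  70.5]), 559, np.float64(1.16))
100 (array([651.7, 192.1,  68.1]), 540, np.float64(0.99))
105 (array([653.9, 192.1,  65.8]), 504, np.float64(0.66))
110 (array([656.7, 192. ,  63.2]), 461, np.float64(0.62))
115 (array([660.6, 192. ,  59.7]), 371, np.float64(0.96))
[289, 72, 57, 50, 2621] [317.  96.] [81. -2.]
[109, 94, 61, 73, 1075] [139. 130.] [70. 63.]
[404, 95, 124, 117, 8282] [460. 151.] [ 60. -53.]
[133, 104, 99, 107, 5819] [182. 160.] [59. 49.]
[395, 104, 24, 15, 218] [406. 111.] [ 75. -33.]
[101, 235, 82, 65, 1613] [139. 282.] [ 9. 75.]
[296, 241, 11, 21, 165] [301. 251.] [22.  6.]
[474, 269, 60, 31, 1191] [500. 288.] [  3. -77.]
```

The rim is now about 11 mm below the catches and the pile is nearly bottomed. I'll release here at depth and rise slowly.

```bash
python3 -m handwheel '[{"x":0,"y":0,"z":0,"ax":0,"ay":0,"az":0},{"x":0,"y":0,"z":0,"ax":0,"ay":0,"az":0},{"x":0,"y":0,"z":0,"ax":0,"ay":0,"az":0},{"x":0,"y":0,"z":0,"ax":0,"ay":0,"az":0},{"x":0,"y":0,"z":0.01,"ax":0,"ay":0,"az":0},{"x":0,"y":0,"z":0.02,"ax":0,"ay":0,"az":0},{"x":0,"y":0,"z":0.02,"ax":0,"ay":0,"az":0},{"x":0,"y":0,"z":0.02,"ax":0,"ay":0,"az":0}]' -0.2
python3 -m handwheel '[{"x":0,"y":0,"z":0.05,"ax":0,"ay":0,"az":0},{"x":0,"y":0,"z":0.1,"ax":0,"ay":0,"az":0},{"x":-0.1,"y":0,"z":0.2,"ax":0,"ay":0,"az":0},{"x":-0.15,"y":0,"z":0.2,"ax":0,"ay":0,"az":0},{"x":-0.15,"y":0,"z":0.05,"ax":0,"ay":0,"az":0},{"x":-0.15,"y":0,"z":0,"ax":0,"ay":0,"az":0},{"x":0,"y":0,"z":0,"ax":0,"ay":0,"az":0},{"x":0,"y":0,"z":0,"ax":0,"ay":0,"az":0}]'
python3 - <<'E'
from h import *
im,p=snap('wrist','w11.png'); print(arm.read_state()['position'])
for z in(100,104,108,112,116,120,124,128,132): print(z,free(im,p,z,(651,192)))
E
```

```text
clock: 32.3
position: [647.0, 191.0, 73.0]
ee_rot: [1.0, -0.013, 0.0, -0.0]
contact_force: [-0.6, 0.4, -0.2]
gripper_width: 34.0
grasp_force: 0.0
clock: 33.1
position: [536.7, 190.3, 192.5]
ee_rot: [1.0, -0.013, -0.0, 0.0]
contact_force: [0.2, 0.0, 0.6]
gripper_width: 34.2
grasp_force: 0.0
[537.36036577 190.42250303 192.1176409 ]
100 (array([651.4, 192.4,  71.9]), 396, np.float64(0.49))
104 (array([650.8, 192.3,  70.8]), 396, np.float64(0.48))
108 (array([650.2, 192.3,  69.7]), 396, np.float64(0.48))
112 (array([649.6, 192.2,  68.6]), 396, np.float64(0.48))
116 (array([649. , 192.1,  67.5]), 396, np.float64(0.47))
120 (array([648.4, 192.1,  66.4]), 393, np.float64(0.44))
124 (array([647.9, 192. ,  65.4]), 356, np.float64(0.31))
128 (array([647.2, 191.9,  64.4]), 331, np.float64(0.23))
132 (array([646.6, 191.9,  63.3]), 313, np.float64(0.21))
```

The top plate's rim fits at ≈112 (r 68.6). I'll move the arm towards the tray, and check the lift from the fixed cameras against the first pictures once it is clear.

```bash
python3 -m handwheel '[{"x":0,"y":-0.1,"z":0.1,"ax":0,"ay":0,"az":0},{"x":0,"y":-0.18,"z":0.15,"ax":0,"ay":0,"az":0},{"x":0,"y":-0.2,"z":0.1,"ax":0,"ay":0,"az":0},{"x":0,"y":-0.22,"z":0.05,"ax":0,"ay":0,"az":0},{"x":0,"y":-0.22,"z":0,"ax":0,"ay":0,"az":0},{"x":0,"y":-0.22,"z":0,"ax":0,"ay":0,"az":0},{"x":0,"y":-0.22,"z":0,"ax":0,"ay":0,"az":0},{"x":0,"y":-0.1,"z":0,"ax":0,"ay":0,"az":0}]' 1
python3 -m handwheel '[{"x":0,"y":-0.22,"z":0,"ax":0,"ay":0,"az":0},{"x":0,"y":-0.02,"z":0,"ax":0,"ay":0,"az":0},{"x":0,"y":0,"z":0,"ax":0,"ay":0,"az":0},{"x":0,"y":0,"z":0,"ax":0,"ay":0,"az":0},{"x":0,"y":0,"z":0,"ax":0,"ay":0,"az":0},{"x":0,"y":0,"z":0,"ax":0,"ay":0,"az":0},{"x":0,"y":0,"z":0,"ax":0,"ay":0,"az":0},{"x":0,"y":0,"z":0,"ax":0,"ay":0,"az":0}]'
python3 - <<'E'
from h import *
np.set_printoptions(linewidth=220,suppress=True,precision=1)
w,pw=snap('wrist','w12.png'); t,pt=snap('top','t12.png'); s,ps=snap('scene','s12.png')
for n,x0 in(('top',(647,191)),('scene',(651,189))):
    for f in (n+'0.png',n[0]+'12.png'):
        im=cv2.imread('pics/'+f)[:,:,::-1].copy(); p=pt if n=='top' else ps
        m=cv2.inRange(cv2.cvtColor(im,cv2.COLOR_RGB2HSV),(105,120,30),(130,255,255))
        l=cv2.connectedComponentsWithStats(m); u=proj(p,(*x0,112)); k=1+np.argmin(np.linalg.norm(l[3][1:]-u,axis=1)+1e3*(l[2][1:,4]<300))
        print(f,l[2][k],l[3][k],[free(im,p,z,x0)[0] for z in(112,120)])
print(arm.read_state()['position'])
print('tray',ray(pt,(373.3,124),184),ray(pt,(468.6,124),184),'board',ray(pt,(424.5,98),218),ray(pt,(425,147),218))
# rectify wrist view on z=218 around expected board, 1px/mm; mean profile along y
g=cv2.cvtColor(w,cv2.COLOR_RGB2GRAY)
ys=np.arange(-250,-60,1.); 
for x in (600,620,640,660,680):
    uv=np.array([proj(pw,(x,y,218)) for y in ys],np.float32)
    I=cv2.remap(g,uv[:,0].reshape(1,-1),uv[:,1].reshape(1,-1),1)[0].astype(int)
    d=I[4:]-I[:-4]; e=[(int(ys[i+2]),int(d[i])) for i in range(1,len(d)-1) if abs(d[i])>18 and abs(d[i])>=abs(d[i-1]) and abs(d[i])>abs(d[i+1])]
    print(x,uv[95],e)
E
```

```text
clock: 33.95
position: [537.5, -104.9, 271.3]
ee_rot: [1.0, -0.015, -0.001, 0.0]
contact_force: [0.1, -0.2, 0.3]
gripper_width: 85.4
grasp_force: 0.0
clock: 34.75
position: [537.4, -148.8, 272.2]
ee_rot: [1.0, -0.012, 0.0, -0.0]
contact_force: [-0.0, 0.1, -1.0]
gripper_width: 85.7
grasp_force: 0.0
top0.png [ 272  108   49   48 1715] [296. 131.] [array([647.5, 191.4,  68.8]), array([645.5, 190.8,  68. ])]
t12.png [ 272  108   49   49 1756] [296.1 131.8] [array([646.2, 191.2,  68.9]), array([644.9, 190.6,  67.6])]
scene0.png [ 350  229   53   52 1984] [376.4 253.3] [array([652.5, 189.8,  68.3]), array([654.2, 187.8,  67.1])]
s12.png [ 349  228   54   59 2107] [375.7 254.5] [array([651.3, 189.5,  68.6]), array([652.7, 187.5,  67.4])]
[ 537.3 -149.2  272.1]
tray [645.4 -22.8 184. ] [ 651.2 -281.1  184. ] board [ 708.5 -155.3  218. ] [ 572.  -153.6  218. ]
600 [323.7 133.6] [(-241, 29), (-231, -38), (-228, -45), (-224, 88), (-220, -34), (-207, -53), (-155, 67), (-145, -29), (-108, -50), (-106, -51), (-98, 95), (-94, -32), (-88, -51)]
620 [323.2 105.6] [(-242, 47), (-229, -60), (-224, 90), (-220, -28), (-207, -56), (-159, -23), (-155, 68), (-106, -58), (-99, 91), (-88, -58), (-80, -21)]
640 [322.7  76. ] [(-243, 46), (-231, -58), (-229, -60), (-225, 81), (-221, -22), (-211, -57), (-209, -58), (-160, -21), (-156, 69), (-110, -54), (-108, -55), (-99, 97), (-95, -29), (-90, -54), (-77, 25)]
660 [322.1  44.7] [(-243, 30), (-230, -52), (-225, 88), (-221, -37), (-210, -52), (-156, 69), (-108, -53), (-100, 91), (-96, -28), (-90, -53), (-77, 23)]
680 [321.5  11.6] [(-244, 37), (-235, -55), (-231, 57), (-210, -53), (-206, 61), (-204, 58), (-179, -53), (-157, 66), (-113, -55), (-105, 59), (-92, -60), (-90, -69)]
```

Tray board edges show near y≈-155 (stable in all rows), with tray centre ≈ -152. Before moving the tray, I'll check that the catches really overhang the rim by comparing the diagonals with the starting picture.

```bash
python3 - <<'E'
from h import *
np.set_printoptions(linewidth=220,suppress=True,precision=1)
for n,c in(('top',(647.3,191.3)),('scene',(652,189.7))):
    p=arm.camera_params(n)
    for f in (n+'0.png',n[0]+'12.png'):
        hsv=cv2.cvtColor(cv2.imread('pics/'+f),cv2.COLOR_BGR2HSV)
        m=cv2.inRange(hsv,(105,120,30),(130,255,255)); m=cv2.morphologyEx(m,cv2.MORPH_CLOSE,np.ones((3,3)))
        out=[]
        for a in np.radians(np.arange(0,360,15)-1.5):
            rr=[r for r in np.arange(40,95,.5) if (lambda u:cv2.getRectSubPix(m,(1,1),(float(u[0]),float(u[1])))[0,0]>127)(proj(p,(c[0]+r*np.cos(a),c[1]+r*np.sin(a),112)))]
            # first gap
            k=40
            while k in rr:k+=.5
            out.append(k)
        print(f,out)
E
```

```text
top0.png [72.0, 73.5, 73.5, 64.5, 72.0, 69.0, 68.0, 70.0, 64.0, 61.5, 71.0, 74.5, 68.0, 75.5, 74.0, 60.0, 65.0, 71.0, 68.0, 69.0, 70.5, 63.5, 70.0, 72.0]
t12.png [72.0, 70.5, 69.0, 64.5, 72.0, 69.0, 70.5, 72.0, 64.0, 61.5, 77.5, 78.5, 68.0, 78.5, 85.5, 60.0, 65.0, 74.0, 70.5, 69.0, 68.5, 63.5, 70.0, 70.0]
scene0.png [69.5, 73.0, 70.5, 64.5, 67.5, 69.5, 71.5, 71.0, 71.0, 66.0, 70.0, 69.5, 70.5, 69.5, 63.0, 60.5, 67.5, 72.5, 67.0, 80.0, 83.0, 58.5, 80.0, 79.5]
s12.png [69.0, 73.0, 66.5, 64.5, 67.5, 69.5, 71.5, 72.0, 73.0, 66.0, 73.5, 70.0, 72.0, 69.5, 66.0, 60.5, 70.0, 77.0, 67.0, 83.5, 95.0, 58.5, 95.0, 84.0]
```

The blue edge at the four diagonals is identical before and after (64.5, 61.5, 60, 63.5). The catches sit over the rim as at the start, and the pile now shows more depth. On to the tray.

```bash
python3 -m handwheel '[{"x":0.12,"y":-0.012,"z":0,"ax":0,"ay":0,"az":0},{"x":0.2,"y":0,"z":0,"ax":0,"ay":0,"az":0},{"x":0.2,"y":0,"z":-0.1,"ax":0,"ay":0,"az":0},{"x":0,"y":0,"z":-0.15,"ax":0,"ay":0,"az":0},{"x":0,"y":0,"z":-0.15,"ax":0,"ay":0,"az":0},{"x":0,"y":0,"z":-0.08,"ax":0,"ay":0,"az":0},{"x":0,"y":0,"z":-0.04,"ax":0,"ay":0,"az":0},{"x":0,"y":0,"z":0,"ax":0,"ay":0,"az":0}]'
python3 -m handwheel '[{"x":0,"y":0,"z":0,"ax":0,"ay":0,"az":0},{"x":0,"y":0,"z":0,"ax":0,"ay":0,"az":0},{"x":0,"y":0,"z":0,"ax":0,"ay":0,"az":0},{"x":0,"y":0,"z":0,"ax":0,"ay":0,"az":0},{"x":0,"y":0,"z":0,"ax":0,"ay":0,"az":0},{"x":0,"y":0,"z":0,"ax":0,"ay":0,"az":0},{"x":0,"y":0,"z":0,"ax":0,"ay":0,"az":0},{"x":0,"y":0,"z":0,"ax":0,"ay":0,"az":0}]' -1
```

```text
clock: 35.7
position: [640.9, -151.8, 166.9]
ee_rot: [1.0, -0.013, -0.001, 0.0]
contact_force: [0.3, 0.4, 0.5]
gripper_width: 85.3
grasp_force: 0.0
clock: 36.5
position: [641.4, -151.8, 168.7]
ee_rot: [1.0, -0.013, 0.0, 0.0]
contact_force: [-1.4, 1.6, 3.8]
gripper_width: 13.2
grasp_force: 60.6
```

Board gripped (13 mm). Sliding along drawer +y.

```bash
python3 -m handwheel '[{"x":0.001,"y":0.05,"z":0,"ax":0,"ay":0,"az":0},{"x":0.002,"y":0.08,"z":0,"ax":0,"ay":0,"az":0},{"x":0.003,"y":0.1,"z":0,"ax":0,"ay":0,"az":0},{"x":0.003,"y":0.12,"z":0,"ax":0,"ay":0,"az":0},{"x":0.003,"y":0.12,"z":0,"ax":0,"ay":0,"az":0},{"x":0.003,"y":0.12,"z":0,"ax":0,"ay":0,"az":0},{"x":0.003,"y":0.1,"z":0,"ax":0,"ay":0,"az":0},{"x":0.002,"y":0.06,"z":0,"ax":0,"ay":0,"az":0}]'
```

```text
clock: 37.3
position: [645.3, -0.6, 168.7]
ee_rot: [1.0, -0.012, 0.0, 0.0]
contact_force: [-1.2, -3.3, 3.7]
gripper_width: 13.0
grasp_force: 60.9
```

```bash
python3 -m handwheel '[{"x":0.002,"y":0.08,"z":0,"ax":0,"ay":0,"az":0},{"x":0.003,"y":0.12,"z":0,"ax":0,"ay":0,"az":0},{"x":0.003,"y":0.12,"z":0,"ax":0,"ay":0,"az":0},{"x":0.003,"y":0.12,"z":0,"ax":0,"ay":0,"az":0},{"x":0.003,"y":0.12,"z":0,"ax":0,"ay":0,"az":0},{"x":0.003,"y":0.12,"z":0,"ax":0,"ay":0,"az":0},{"x":0.002,"y":0.08,"z":0,"ax":0,"ay":0,"az":0},{"x":0.001,"y":0.04,"z":0,"ax":0,"ay":0,"az":0}]'
```

```text
clock: 38.1
position: [649.4, 159.8, 168.7]
ee_rot: [1.0, -0.012, 0.0, 0.0]
contact_force: [-0.6, -3.3, 5.5]
gripper_width: 13.0
grasp_force: 61.0
```

```bash
python3 -m handwheel '[{"x":0.001,"y":0.03,"z":0,"ax":0,"ay":0,"az":0},{"x":0.001,"y":0.03,"z":0,"ax":0,"ay":0,"az":0},{"x":0.001,"y":0.03,"z":0,"ax":0,"ay":0,"az":0},{"x":0.001,"y":0.03,"z":0,"ax":0,"ay":0,"az":0},{"x":0,"y":0.02,"z":0,"ax":0,"ay":0,"az":0},{"x":0,"y":0.01,"z":0,"ax":0,"ay":0,"az":0},{"x":0,"y":0,"z":0,"ax":0,"ay":0,"az":0},{"x":0,"y":0,"z":0,"ax":0,"ay":0,"az":0}]'
```

```text
clock: 38.9
position: [650.1, 189.0, 168.7]
ee_rot: [1.0, -0.013, 0.0, -0.0]
contact_force: [-1.3, -0.5, 6.0]
gripper_width: 13.2
grasp_force: 61.0
```

```bash
python3 -m handwheel '[{"x":0,"y":0.01,"z":0,"ax":0,"ay":0,"az":0},{"x":0,"y":0.01,"z":0,"ax":0,"ay":0,"az":0},{"x":0,"y":0.005,"z":0,"ax":0,"ay":0,"az":0},{"x":0,"y":0.005,"z":0,"ax":0,"ay":0,"az":0},{"x":0,"y":0,"z":0,"ax":0,"ay":0,"az":0},{"x":0,"y":0,"z":0,"ax":0,"ay":0,"az":0},{"x":0,"y":0,"z":0,"ax":0,"ay":0,"az":0},{"x":0,"y":0,"z":0,"ax":0,"ay":0,"az":0}]'
```

```text
clock: 39.7
position: [650.2, 192.5, 168.6]
ee_rot: [1.0, -0.013, -0.0, 0.001]
contact_force: [0.4, -6.1, 5.3]
gripper_width: 13.2
grasp_force: 61.0
```

```bash
python3 -m handwheel '[{"x":0,"y":0.01,"z":0,"ax":0,"ay":0,"az":0},{"x":0,"y":0.01,"z":0,"ax":0,"ay":0,"az":0},{"x":0,"y":0,"z":0,"ax":0,"ay":0,"az":0},{"x":0,"y":0,"z":0,"ax":0,"ay":0,"az":0},{"x":0,"y":0,"z":0,"ax":0,"ay":0,"az":0},{"x":0,"y":0,"z":0,"ax":0,"ay":0,"az":0},{"x":0,"y":0,"z":0,"ax":0,"ay":0,"az":0},{"x":0,"y":0,"z":0,"ax":0,"ay":0,"az":0}]'
```

```text
clock: 40.5
position: [650.1, 192.5, 168.7]
ee_rot: [1.0, -0.014, -0.001, 0.004]
contact_force: [0.7, -16.4, 4.7]
gripper_width: 12.9
grasp_force: 61.1
```

Firm stop at y=192.5, over the lift. Letting go and withdrawing.

```bash
python3 -m handwheel '[{"x":0,"y":-0.02,"z":0,"ax":0,"ay":0,"az":0},{"x":0,"y":0,"z":0,"ax":0,"ay":0,"az":0},{"x":0,"y":0,"z":0,"ax":0,"ay":0,"az":0},{"x":0,"y":0,"z":0,"ax":0,"ay":0,"az":0},{"x":0,"y":0,"z":0.05,"ax":0,"ay":0,"az":0},{"x":0,"y":0,"z":0.15,"ax":0,"ay":0,"az":0},{"x":0,"y":0,"z":0.2,"ax":0,"ay":0,"az":0},{"x":0,"y":0,"z":0.2,"ax":0,"ay":0,"az":0}]' 1
python3 -m handwheel '[{"x":-0.15,"y":0,"z":0,"ax":0,"ay":0,"az":0},{"x":-0.2,"y":0,"z":0,"ax":0,"ay":0,"az":0},{"x":-0.2,"y":-0.1,"z":0,"ax":0,"ay":0,"az":0},{"x":-0.15,"y":-0.15,"z":0,"ax":0,"ay":0,"az":0},{"x":0,"y":-0.2,"z":0,"ax":0,"ay":0,"az":0},{"x":0,"y":-0.2,"z":0,"ax":0,"ay":0,"az":0},{"x":0,"y":-0.1,"z":0,"ax":0,"ay":0,"az":0},{"x":0,"y":0,"z":0,"ax":0,"ay":0,"az":0}]'
python3 - <<'E'
from h import *
t,p=snap('top','t13.png'); t0=cv2.imread('pics/top0.png')[:,:,::-1]
for n,lo,hi in(('green',(45,80,30),(85,255,255)),('yellow',(20,140,80),(32,255,255)),('blue',(105,120,30),(130,255,255))):
    for im in(t0,t):
        m=cv2.inRange(cv2.cvtColor(np.ascontiguousarray(im),cv2.COLOR_RGB2HSV),lo,hi); m[:95]=0;m[240:]=0;m[:,:215]=0;m[:,500:]=0
        print(n,int((m>0).sum()),np.argwhere(m>0).mean(0).round(1) if m.any() else None)
cup=[np.abs(t[180:212,292:322].astype(int)-t0[180:212,292:322]).mean()]; print('cup diff',cup)
w=snap('scene','s13.png'); print(arm.read_state()['contact_force'])
E
```

```text
clock: 41.3
position: [649.9, 194.6, 290.0]
ee_rot: [1.0, -0.012, 0.0, 0.0]
contact_force: [0.1, -0.5, 0.9]
gripper_width: 85.2
grasp_force: 0.0
clock: 42.1
position: [510.0, 42.6, 289.4]
ee_rot: [1.0, -0.014, 0.001, -0.0]
contact_force: [-0.1, 0.0, -0.1]
gripper_width: 85.0
grasp_force: 0.0
green 1117 [209.  438.9]
green 1093 [209.1 438.7]
yellow 314 [205.5 393. ]
yellow 312 [205.5 393. ]
blue 5015 [178.3 305. ]
blue 0 None
cup diff [np.float64(38.00763888888889)]
[ 0.0180454   0.72575957 -0.83054094]
```

```bash
python3 - <<'E'
from h import *
for a,b,y,x in(('top0','t12',slice(182,212),slice(294,322)),('scene0','s12',slice(202,234),slice(314,340)),('scene0','s13',slice(202,234),slice(314,340))):
    A,B=[cv2.imread(f'pics/{k}.png')[y,x] for k in(a,b)]
    c=[]
    for I in(A,B):
        h=cv2.cvtColor(I,cv2.COLOR_BGR2HSV); m=(h[...,1]<50)&(h[...,2]>50); c.append((int(m.sum()),np.argwhere(m).mean(0).round(1).tolist() if m.any() else None))
    print(a,b,c)
E
```

```text
top0 t12 [(368, [14.8, 12.4]), (367, [14.8, 12.5])]
scene0 s12 [(546, [15.8, 12.0]), (543, [15.8, 11.9])]
scene0 s13 [(546, [15.8, 12.0]), (466, [13.9, 11.3])]
```

The cup, bowl and fork haven't moved (t12 was taken after both plates; the s13 difference is the arm's occlusion). Handing in.

```bash
python3 -c "
from bench import arm
print(arm.job_done())"
```

```text
the job is handed in; nothing more can be done
None
```

I handed the job in at about 42 s: camera measurements show both plates held under the lift's four catches, the tray was slid to a firm stop over them and released, and the bowl, cup and fork haven't moved.

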